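# Put the toy robot kit together on its stand

## Robot

A 6-joint arm with a two-finger parallel gripper is mounted at the origin on the work surface. World frame = base frame: x ahead of the robot, y to its left, z up, the work surface at z = 0. Lengths are in m, angles in rad, forces in N, time in s.
With the tool pointing down it reaches from about 0.35 to 0.875 m from the base axis. Payload 15.5 kg.
Tool frame: the origin (TCP) lies on the centre line of the jaws, within the pads' length; the fingertips stand 11 mm ahead of it and the grasp point (between the pads) lies 8 mm behind it; z points along the fingers, y is the direction in which the jaws open and shut (so a half turn about z gives the same grasp; the last joint's range is limited). The gripper opens to 85 mm and grips with 20 to 120 N. Pads are 22 mm wide; open, the fingers measure 114 mm over their backs; the gripper's body (76 mm by 85 mm) begins 54 mm behind the grasp point. The pads swing forward as they close: fully open they stand 13 mm farther back than shut.
Start: joints at [-1.383, 0.494, 1.345, -0, 1.302, -0.096], TCP at [0.174, -0.6, 0.242] pointing down, gripper open.
Joint ranges: [-2.91, 2.91], [-0.82, 2.16], [0.22, 2.67], [-1.22, 4.37], [0.12, 2.79], [-3.08, 3.08]. Speed limits (rad/s): [1.89, 1.89, 2.57, 3.01, 3.01, 3.01].

## Interface

Orientations are given as a unit quaternion [w, x, y, z].
In Python, from workcell import observe, capture, sign_off, masks_of, spot_point gives the robot as it stands. The module is installed in compiled form; this text tells all that it offers.
- The arm moves only by the tool servo_tool, never from a script. Its argument "moves" is a list that holds one entry, the list of rows, each a list of 5 numbers: the finger opening in mm, from 0 to 85.4, then the shift along the tool's x, y, z in mm, then the turn about the tool's z in rad. In form: [[[claw, tx, ty, tz, yaw], ...]]. A call has 1 to 5 rows; each row shifts and turns the pose as measured when the row begins, along the tool's axes as they then stand; what a row does not reach is not made up. A row lasts 1/12 s, in which the tool goes at most 41.7 mm and 7.16 degrees, less where a joint would pass 70% of its speed; a pose out of reach is approached as far as the arm can. A call is refused whole if a number of a shift passes 41.7 or a number of a turn 0.125, either way. A call with a gripper value outside its range is refused whole. The fingers move at their own pace and stop on an object; "grip_force" is the grip in N (left out, the last holds). Time passes only in rows, so rows that do not move let the fingers close. It gives the time, the measured TCP pose, the force and the opening at its end, in the units of the state.
- observe(): the state, without advancing time (a new reading comes with each control period).
- capture(name): name is "scene" or "top"; returns a dict with "color" (384x512x3 uint8, blue, green, red), "camera_matrix" (3x3 intrinsics, pixels), "world_to_cam" (4x4, takes a point from world to camera coordinates). Camera axes: x right, y down, z forward; pixel columns grow to the right and rows downward; lengths in m; the calibration is good to about 2 mm. A picture is of the moment at which its call begins. There is no depth.
- sign_off(): hands the job in, once; it reports no verdict.
Trained networks look in the newest picture that a camera, given by its name, has taken for a name from the list of things; names that differ only in an ending like _2 or _b are one class to them, and where a whole thing is asked for, a point or a joint stands for the part that bears it (a point fixed in the world has none). Each returns a list of dicts, best first, with "p" (0 to 1); they miss things now and then, are a little off and sometimes report something else, mostly with a low value. They report only what shows in the picture. A call takes as long as a camera call. They do not tell look-alikes from the thing itself.
- masks_of(camera, target): "pixels" (384x512 bool, what is visible of it) and "bbox" ([centre column, centre row, width, height] in pixels, round what is visible of it).
- spot_point(camera, target): "position" ([column, row] in pixels: a listed point, or the origin of a listed thing).
The state is a dict: "time_s": time; "joint_positions": joint angles; "dq": joint speeds; "effort": joint torques, N m; "tool_pos": TCP position; "ee_rot": TCP orientation; "contact_force": force on the tool from outside, world axes, zero at the start; "wrist_torque": the same for the moment, N m; "gripper_width": finger opening in m.
Only numpy, scipy, OpenCV 4.12 (cv2) and the standard library are available. Lean on these libraries where they do the work, as an engineer would, in place of code of your own. Each camera call takes 0.05 s, during which the arm holds its last target. There are 200 camera calls.

## Task

Build the toy robot on the black stand from the bottom up, one part at a time: first the blue legs, then the yellow torso, then the white head, and last the red helmet, each pushed fully home on the stud below it and facing the stand's front, the edge with the yellow strip. Leave the purple head and purple helmet of the other kit where they lie, and let go of the finished figure standing upright.

Things in the scene. Friction and masses are not known exactly. Their poses are not given: they have to be found in the camera images.
- stand: Black display stand, fixed, 100 (x) x 84 (y) mm, yellow strip on its front (+x) edge. Legs rest on its flat middle, 14 mm up. Yellow stud at x -7 mm: 10 mm high, 18 wide, tapering to 10; other studs are the same, each at x -7. A seated part's origin is right above the one below, same yaw; back to front it is 14 mm off. Origin: underside middle; x front, z up.
- legs: Blue legs, loose, 0.07 kg: 52 mm long (x), 54 wide (y), 44 high to the flat top, where the torso rests; stud on it (as the stand's, x -7 mm). White toe caps in front, 13 mm high; above them the block spans x -26 to 16. Flat sides, grip across y. Socket below at x -7 mm, 22 mm wide, 13 deep. Origin: underside middle; x front, z up.
- torso: Yellow torso, loose, 0.07 kg: 44 mm long (x), 44 high to the flat top, where the head rests; stud on it (as the stand's, x -7 mm). Flat blue arms at the sides, z 9 to 43, x -13 to 21: 58 mm wide over them, grip there across y. Red chest panel sticks out 5 mm in front, red bar on top at the front. Socket below at x -7 mm, 22 mm wide, 13 deep. Origin: underside middle; x front, z up.
- head: White head, loose, 0.055 kg: 46 mm long (x), 48 wide (y), 40 high to the flat top; black visor sticks out 5 mm in front at z 19 to 33, two pale eyes. Flat sides, grip across y. Helmet rests on the top; stud on it (as the stand's, x -7 mm). Socket below at x -7 mm, 22 mm wide, 13 deep. Origin: underside middle; x front, z up.
- helmet: Red helmet, yellow fin and peak, loose, 0.045 kg: block 46 mm long (x), 48 wide (y), 32 high; fin on top (38 x 8 mm, along x) up to z 45; low peak to x 34 in front, z 2.5 to 7.5. Flat sides to z 28, grip across y. No stud. Socket below at x -7 mm, 22 mm wide, 13 deep. Origin: underside middle; x front, z up.
- purple_head: Purple head of the other kit, loose, leave it where it lies: 46 mm long (x), 48 wide (y), 40 high to the flat top; black visor sticks out 5 mm in front at z 19 to 33, two pale eyes. Flat sides, grip across y. Stud on top. Origin: underside middle; x front, z up.
- purple_helmet: All-purple helmet of the other kit, loose, leave it where it lies: block 46 mm long (x), 48 wide (y), 32 high; fin on top (38 x 8 mm, along x) up to z 45; low peak to x 34 in front, z 2.5 to 7.5. Flat sides to z 28, grip across y. No stud. Origin: underside middle; x front, z up.
- purple_stand: Purple display stand of the other kit, white front strip and stud, fixed, not to be used; same size and shape as the black one. Origin: underside middle; x front, z up.
Mind the look-alikes: they are no part of the job. What is meant by the stand is not green, and is the larger of those in its own colour.

How it is judged:
By the outcome, as a careful person would: the job done as asked, in the order asked, and still so for the second after the job is handed in, with the robot touching nothing.
It also fails if it takes over 112 s, if anything falls off the work surface, if the arm or the gripper's body presses on something with over 40 N, if the wrist force passes 120 N, or if a joint passes its speed limit or range.

## Working session

There is one attempt and no reset: what is moved stays moved. The work goes in short steps, Python scripts to look and compute and a tool call to move; the robot and the scene stay as the last step left them, time stands still between calls to the robot, and variables do not carry over. Pictures are saved under pics/ and viewed, about 12 in all and at most 16, crops included, and the job is handed in when it is done.

Besides the shell and the picture viewer there is one more tool, called after "Emit:" in YAML: its name, and indented under it one key for each argument. servo_tool: Moves the arm, as the interface text tells. Its arguments: {"type":"object","properties":{"moves":{"type":"array"},"grip_force":{"type":"number"}},"required":["moves"]}

```bash
mkdir -p pics
python3 - <<'E'
from workcell import *
import cv2
s=observe();print({k:(v if not hasattr(v,'round') else v) for k,v in s.items()})
for n in("scene","top"):
    c=capture(n);cv2.imwrite(f"pics/{n}0.png",cv2.resize(c["color"],(800,600),interpolation=cv2.INTER_CUBIC));print(n,c["camera_matrix"],c["world_to_cam"])
    for t in("stand","legs","torso","head","helmet","purple_head","purple_helmet","purple_stand"):
        print(t,[(round(d["p"],2),[round(float(x)) for x in d["bbox"]]) for d in masks_of(n,t)])
E
```

```text
{'time_s': 0.0, 'joint_positions': array([-1.38348294e+00,  4.94208334e-01,  1.34611956e+00,  4.45904416e-06,
        1.30248478e+00, -9.55428584e-02]), 'dq': array([-0.00111692,  0.0004224 ,  0.0023177 ,  0.0004734 ,  0.00240392,
       -0.00125561]), 'effort': array([ 4.85591154e-03, -8.82163310e+01, -3.83867991e+01,  2.15325513e-04,
        1.00913862e-02,  1.36963311e-05]), 'tool_pos': array([ 0.17435312, -0.59983881,  0.24168852]), 'ee_rot': array([-6.09466566e-04,  9.90015601e-01,  1.40956510e-01, -2.58335251e-05]), 'contact_force': array([ 0.33807919, -0.61408152, -0.36134438]), 'wrist_torque': array([-0.01862057, -0.0347026 , -0.0257934 ]), 'gripper_width': 0.08554319485473194}
scene [[378.45710808   0.         259.104099  ]
 [  0.         378.45710808 190.8531396 ]
 [  0.           0.           1.        ]] [[-0.38094137  0.9245669   0.00772843  0.18795351]
 [ 0.78519528  0.32790828 -0.52530423 -0.35595484]
 [-0.48821311 -0.19404178 -0.85087939  1.17995661]
 [ 0.          0.          0.          1.        ]]
stand [(0.77, [268, 272, 47, 52]), (0.67, [256, 146, 28, 30])]
legs
[... 392 characters left out ...]
[  0.         426.88632532 192.16277315]
 [  0.           0.           1.        ]] [[-0.02290478 -0.99944179 -0.02432046  0.02960649]
 [-0.99745188  0.02448974 -0.06700739  0.48329451]
 [ 0.06756558  0.0227237  -0.99745603  0.91060983]
 [ 0.          0.          0.          1.        ]]
stand [(0.81, [228, 122, 46, 54]), (0.72, [304, 261, 50, 55])]
legs [(0.88, [237, 212, 28, 31])]
torso [(0.68, [320, 125, 49, 50]), (0.59, [361, 200, 32, 26])]
head [(0.83, [174, 202, 30, 28])]
helmet [(0.56, [140, 151, 22, 26]), (0.21, [322, 124, 52, 51])]
purple_head [(0.76, [396, 135, 30, 25]), (0.58, [175, 201, 28, 29])]
purple_helmet [(0.77, [300, 205, 24, 29])]
purple_stand [(0.69, [322, 126, 50, 50])]
```

View pics/scene0.png

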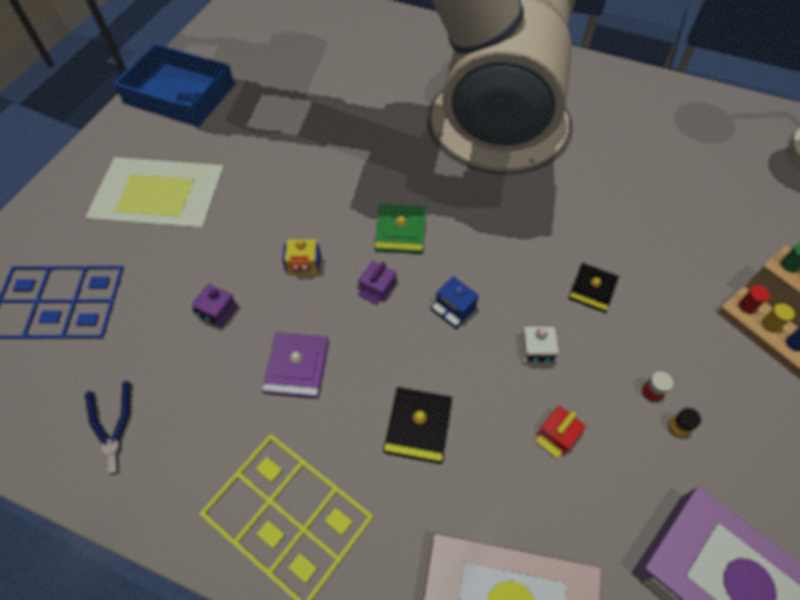

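View pics/top0.png

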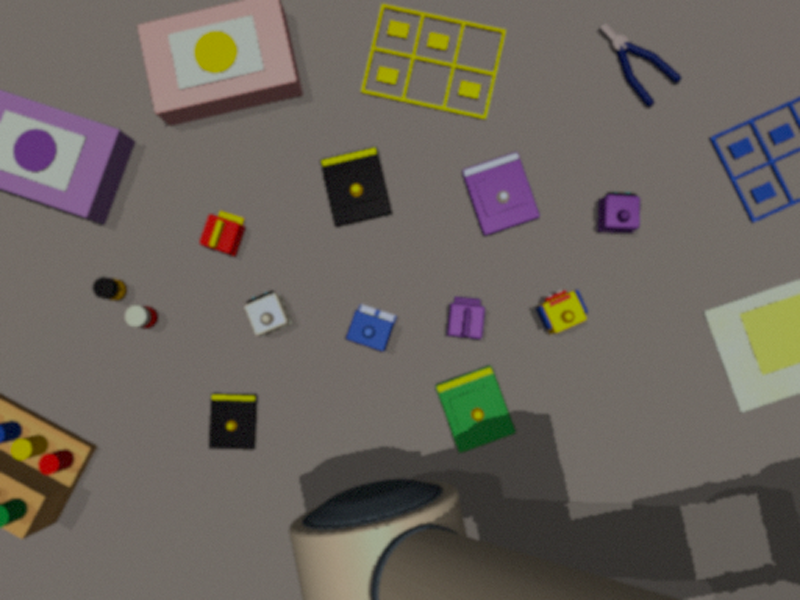

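The picture shows two black stands in the top view: the large one at (356,187) in the 800x600 view, and a small one at (233,420). There is also a green one at (475,408). The large black one fits the description. Legs are at (370,328), torso at (562,311), white head at (266,313) and red helmet at (223,232). All of them face roughly up the picture (+x). Next I fit the poses by silhouette in both cameras.

```bash
cat > h.py <<'E'
import numpy as np, cv2
from scipy.optimize import minimize
from workcell import *
# boxes x0,x1,y0,y1,z0,z1 (mm)
S=[-12,-2,-5,5]
M=dict(stand=[[-50,50,-42,42,0,14],S+[14,24]],
 legs=[[-26,26,-27,27,0,13],[-26,16,-27,27,13,44],S+[44,54]],
 torso=[[-22,22,-22,22,0,44],[-13,21,-29,29,9,43],S+[44,54]],
 head=[[-23,23,-24,24,0,40],[23,28,-20,20,19,33],S+[40,50]],
 helmet=[[-23,23,-24,24,0,32],[-19,19,-4,4,32,45],[23,34,-20,20,2.5,7.5]])
def cam(n):
    c=capture(n);return c["color"],np.array(c["camera_matrix"]),np.array(c["world_to_cam"])
def proj(P,K,T):
    q=P@T[:3,:3].T+T[:3,3];q=q@K.T;return q[:,:2]/q[:,2:]
def unproj(uv,z,K,T):
    d=T[:3,:3].T@np.linalg.inv(K)@[uv[0],uv[1],1];o=-T[:3,:3].T@T[:3,3];return o+d*(z-o[2])/d[2]
def pts(b,p,z):
    g=np.array([[x,y,w] for x in b[:2] for y in b[2:4] for w in b[4:]])/1000
    c,s=np.cos(p[2]),np.sin(p[2]);return g@np.array([[c,-s,0],[s,c,0],[0,0,1]]).T+[p[0],p[1],z]
def sil(name,p,z,K,T,o,n,ss=8):
    m=np.zeros((n*ss,n*ss),np.uint8)
    for b in M[name]:
        uv=(proj(pts(b,p,z),K,T)-o+.5)*ss-.5
        cv2.fillConvexPoly(m,cv2.convexHull(np.round(uv*16).astype(np.int32)),255,shift=4)
    return cv2.resize(m,(n,n),interpolation=cv2.INTER_AREA)/255.
def fg(img,o,n):
    c=img[o[1]:o[1]+n,o[0]:o[0]+n]
    L=cv2.cvtColor(c.astype(np.float32)/255,cv2.COLOR_BGR2LAB)
    med=np.median(np.r_[L[0],L[-1],L[:,0],L[:,-1]],0);d=L-med
    e=np.hypot(d[...,1],d[...,2])
    return np.clip(np.maximum.reduce([(e-6)/12,(d[...,0]-6)/16,(-d[...,0]-16)/10]),0,1)
def fit(name,p0,z,cams,n=60):
    D=[]
    for img,K,T in cams:
        uv=proj(np.array([[p0[0],p0[1],z+.02]]),K,T)[0];o=np.round(uv-n/2).astype(int);D.append((fg(img,o,n),o,K,T))
    f=lambda v:sum(np.mean((sil(name,v*[.01,.01,.1],z,K,T,o,n)-F)**2) for F,o,K,T in D)*1e3
    best=None
    for dy in(-.15,0,.15):
        x=np.array([p0[0]*100,p0[1]*100,(p0[2]+dy)*10])
        r=minimize(f,x,method="Nelder-Mead",options=dict(initial_simplex=x+np.array([[0,0,0],[.8,0,0],[0,.8,0],[0,0,1.]]),xatol=.005,fatol=1e-4))
        if best is None or r.fun<best.fun:best=r
    return best.x*[.01,.01,.1],best.fun
def tcp():
    s=observe();w,x,y,z=s["ee_rot"];p=s["tool_pos"]
    return p,np.arctan2(2*(x*y+w*z),1-2*(y*y+z*z)),s
def go(x,y,z,yaw):
    "delta to the target in tool axes (mm), turn; turn assumed made first"
    p,a,s=tcp();d=(np.array([x,y,z])-p)*1000
    da=(yaw-a+np.pi/2)%np.pi-np.pi/2
    print("t",round(s["time_s"],2),"tcp",np.round(p,4),"yaw",round(a,4),"F",np.round(s["contact_force"],1),"w",round(s["gripper_width"]*1000,1))
    for lab,t in(("after turn",a+da),("without turn",a)):
        c,q=np.cos(t),np.sin(t);print(lab,"tx %.1f ty %.1f tz %.1f turn %.4f"%(c*d[0]+q*d[1],q*d[0]-c*d[1],-d[2],-da))
E
python3 - <<'E'
from h import *
cs={n:cam(n) for n in("top","scene")}
I=dict(stand=(356,187,.19),legs=(370,328,-.33),torso=(563,311,.35),head=(266,313,.43),helmet=(223,235,-.33))
im=[]
for k,(u,v,a) in I.items():
    p=unproj((u*.64,v*.64),.02,*cs["top"][1:])
    for lab,c in(("both",[cs["top"],cs["scene"]]),("top",[cs["top"]]),("scene",[cs["scene"]])):
        r,e=fit(k,[p[0],p[1],a],0,c,70 if k=="stand" else 50);print(k,lab,np.round(r,4),round(e,1))
        if lab=="both":R=r
    row=[]
    for img,K,T in cs.values():
        o=np.round(proj(np.array([[R[0],R[1],.02]]),K,T)[0]-30).astype(int)
        big=cv2.resize(img[o[1]:o[1]+60,o[0]:o[0]+60],(300,300),interpolation=cv2.INTER_CUBIC)
        for b in M[k]:
            h=cv2.convexHull(((proj(pts(b,R,0),K,T)-o+.5)*5).astype(np.int32));cv2.polylines(big,[h],True,(0,255,0),1)
        row.append(big)
    im.append(cv2.resize(np.vstack(row),(160*1,320)) if 0 else np.vstack(row))
cv2.imwrite("pics/fit.png",cv2.resize(np.hstack(im),(800,320)))
go(0,0,0,0)
E
```

```text
stand both [0.6493 0.0847 0.2024] 29.2
stand top [0.6493 0.0849 0.2009] 8.1
stand scene [0.6488 0.0843 0.2039] 20.5
legs both [ 0.4475  0.0656 -0.3546] 31.7
legs top [ 0.4476  0.0659 -0.3545] 3.4
legs scene [ 0.4475  0.0647 -0.3432] 26.6
torso both [ 0.4619 -0.1964  0.4183] 41.1
torso top [ 0.4619 -0.1963  0.4288] 24.3
torso scene [ 0.4614 -0.1972  0.4602] 16.0
head both [0.4681 0.2097 0.0829] 166.8
head top [0.469  0.2109 0.2117] 89.7
head scene [0.4681 0.2089 0.0747] 76.3
helmet both [ 0.5836  0.2737 -0.3368] 9.7
helmet top [ 0.5837  0.2741 -0.3315] 3.6
helmet scene [ 0.5834  0.2733 -0.3375] 4.5
t 1.0 tcp [ 0.1744 -0.6002  0.2423] yaw 0.2828 F [ 0.6  0.6 -0.6] w 85.2
after turn tx -174.4 ty -600.2 tz 242.3 turn 0.2828
without turn tx -0.0 ty -625.0 tz 242.3 turn 0.2828
```

View pics/fit.png

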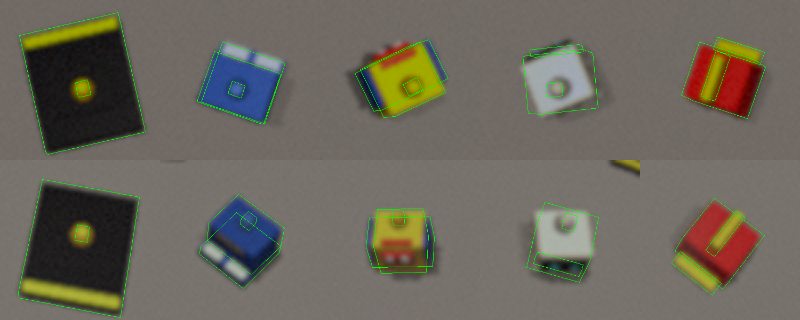

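The overlays match the stand, legs and helmet well. The torso is slightly off in yaw and the head fit failed because its shaded sides look like the table. I refit the head by its bright top face and the torso with its chest panel.

Run:
```python
import h; from h import *
cs={n:cam(n) for n in("top","scene")}
M["torso"].append([22,27,-14,14,8,36])
M["headtop"]=[[-23,23,-24,24,39.9,40]]
M["torsotop"]=[[-22,22,-22,22,43.9,44],[14,22,-14,14,44,48]]
f0=h.fg
def fh(img,o,n):
    c=cv2.cvtColor(img[o[1]:o[1]+n,o[0]:o[0]+n].astype(np.float32)/255,cv2.COLOR_BGR2LAB)[...,0];return cv2.morphologyEx(np.clip((c-np.median(c)-10)/12,0,1),cv2.MORPH_CLOSE,np.ones((7,7)))
def ft(img,o,n):
    c=cv2.cvtColor(img[o[1]:o[1]+n,o[0]:o[0]+n].astype(np.float32)/255,cv2.COLOR_BGR2LAB);return np.clip((np.maximum(c[...,2]-c[...,2].min()*0,0)-20)/20,0,1)
R={}
for k,f,p in(("headtop",fh,(.468,.21,.43)),("torsotop",ft,(.462,-.196,.38)),("torso",f0,(.462,-.196,.38))):
    h.fg=f
    for lab,c in(("both",[cs["top"],cs["scene"]]),("top",[cs["top"]]),("scene",[cs["scene"]])):
        r,e=fit(k,p,0,c,44);print(k,lab,np.round(r,4),round(e,1))
        if lab=="top":R[k]=r
im=[]
for k in R:
    row=[]
    for img,K,T in cs.values():
        o=np.round(proj(np.array([[R[k][0],R[k][1],.02]]),K,T)[0]-20).astype(int)
        big=cv2.resize(img[o[1]:o[1]+40,o[0]:o[0]+40],(260,260),interpolation=cv2.INTER_CUBIC)
        for b in M[k]+M[k.replace("top","")]:
            cv2.polylines(big,[cv2.convexHull(((proj(pts(b,R[k],0),K,T)-o+.5)*6.5).astype(np.int32))],True,(0,255,0),1)
        row.append(big)
    im.append(np.vstack(row))
cv2.imwrite("pics/fit2.png",np.hstack(im))
go(.4475,.0656,.12,-.355)
```

```text
headtop both [0.4698 0.2083 0.3966] 58.6
headtop top [0.4687 0.2084 0.3977] 35.5
headtop scene [0.4699 0.2079 0.3983] 22.8
torsotop both [ 0.4636 -0.1953  0.3753] 27.9
torsotop top [ 0.4624 -0.1955  0.3809] 16.8
torsotop scene [ 0.4647 -0.195   0.3956] 6.1
torso both [ 0.4618 -0.1965  0.4129] 36.5
torso top [ 0.4618 -0.1964  0.4081] 15.1
torso scene [ 0.4613 -0.1973  0.4551] 20.6
t 1.1 tcp [ 0.1744 -0.6002  0.2423] yaw 0.2828 F [ 0.3 -0.  -0.1] w 85.2
after turn tx 24.7 ty -719.2 tz 122.3 turn 0.6378
without turn tx 448.0 ty -563.1 tz 122.3 turn 0.6378
```

View pics/fit2.png

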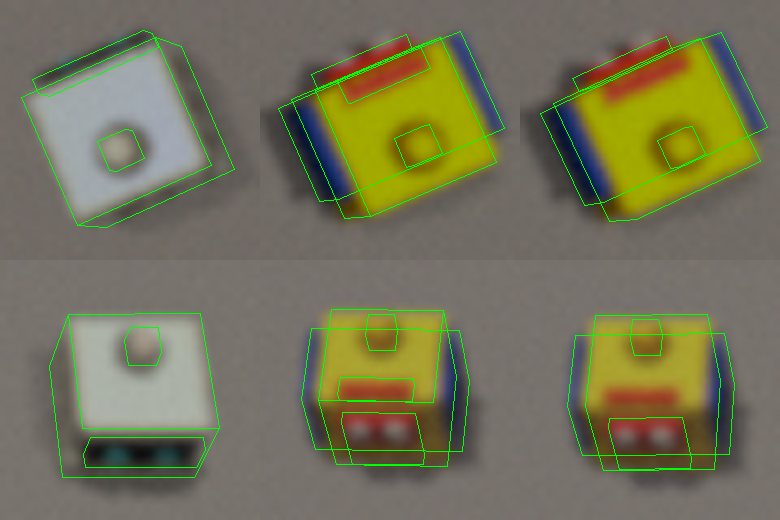

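Emit:
servo_tool:
  moves:
    - [[85,0,0,0,0.107],[85,0,0,0,0.107],[85,0,0,0,0.107],[85,0,0,0,0.107],[85,0,0,0,0.107]]

```text
time_s: 1.52
tool_pos: [0.1744, -0.6002, 0.2423]
ee_rot: [-0.0, 0.991, -0.135, -0.0]
contact_force: [0.2, 0.3, 0.2]
gripper_width: 0.0845
```

Emit:
servo_tool:
  moves:
    - [[85,0,0,0,0.107],[85,2,-41,5,0],[85,2,-41,5,0],[85,2,-41,5,0],[85,2,-41,5,0]]

```text
time_s: 1.93
tool_pos: [0.2429, -0.4546, 0.2214]
ee_rot: [0.003, 0.98, -0.198, 0.001]
contact_force: [1.1, -0.7, -0.4]
gripper_width: 0.0848
```

Emit:
servo_tool:
  moves:
    - [[85,2,-41,5,0],[85,2,-41,5,0],[85,2,-41,5,0],[85,2,-41,5,0],[85,2,-41,5,0]]

```text
time_s: 2.35
tool_pos: [0.331, -0.2673, 0.1957]
ee_rot: [0.004, 0.98, -0.2, 0.002]
contact_force: [1.1, -0.9, -0.4]
gripper_width: 0.0851
```

Emit:
servo_tool:
  moves:
    - [[85,2,-41,5,0],[85,2,-41,5,0],[85,2,-41,5,0],[85,2,-41,5,0],[85,2,-41,5,0]]

```text
time_s: 2.77
tool_pos: [0.4203, -0.0805, 0.1704]
ee_rot: [0.005, 0.98, -0.201, 0.004]
contact_force: [1.5, -1.9, -0.1]
gripper_width: 0.0852
```

```bash
python3 -c "
from h import *
go(.4475,.0656,.10,-.355)"
```

```text
t 2.77 tcp [ 0.4203 -0.0805  0.1704] yaw -0.4041 F [ 1.5 -1.9 -0.1] w 85.2
after turn tx -25.2 ty -146.4 tz 70.4 turn -0.0491
without turn tx -32.4 ty -145.0 tz 70.4 turn -0.0491
```

Emit:
servo_tool:
  moves:
    - [[80,-6,-36,16,-0.05],[80,-6,-36,16,0],[80,-6,-36,16,0],[80,-6,-36,16,0],[80,0,0,0,0]]

```text
time_s: 3.18
tool_pos: [0.4552, 0.0741, 0.1034]
ee_rot: [0.004, 0.985, -0.173, 0.008]
contact_force: [-1.1, -1.7, -0.2]
gripper_width: 0.0799
```

```bash
python3 -c "
from h import *
go(.4475,.0656,.02,-.355)"
```

```text
t 3.18 tcp [0.4552 0.0741 0.1034] yaw -0.3471 F [-1.1 -1.7 -0.2] w 79.9
after turn tx -4.3 ty 10.6 tz 83.4 turn 0.0079
without turn tx -4.4 ty 10.6 tz 83.4 turn 0.0079
```

Emit:
servo_tool:
  moves:
    - [[80,-4,10,10,0.008],[80,0,0,20,0],[80,0,0,20,0],[80,0,0,10,0],[80,0,0,0,0]]

```text
time_s: 3.6
tool_pos: [0.4506, 0.0691, 0.0411]
ee_rot: [0.004, 0.985, -0.173, 0.01]
contact_force: [0.1, 0.4, 0.1]
gripper_width: 0.0798
```

```bash
python3 -c "
from h import *
go(.4475,.0656,.02,-.355);print(observe()['ee_rot'])"
```

```text
t 3.6 tcp [0.4506 0.0691 0.0411] yaw -0.3474 F [0.1 0.4 0.1] w 79.8
after turn tx -1.7 ty 4.3 tz 21.1 turn 0.0076
without turn tx -1.7 ty 4.3 tz 21.1 turn 0.0076
[ 0.003906    0.98489164 -0.17283331  0.01009223]
```

Emit:
servo_tool:
  moves:
    - [[80,-2,4,10,0.008],[80,0,0,10,0],[80,0,0,2,0],[50,0,0,0,0],[50,0,0,0,0]]
  grip_force: 40

```text
time_s: 4.02
tool_pos: [0.4491, 0.0655, 0.0203]
ee_rot: [0.004, 0.984, -0.177, 0.011]
contact_force: [0.1, -0.1, 0.5]
gripper_width: 0.0578
```

Emit:
servo_tool:
  moves:
    - [[45,0,0,0,0],[45,0,0,0,0],[45,0,0,0,0],[45,0,0,0,0],[45,0,0,0,0]]

```text
time_s: 4.43
tool_pos: [0.4504, 0.0656, 0.0228]
ee_rot: [0.003, 0.984, -0.177, 0.013]
contact_force: [-0.7, 0.4, -1.0]
gripper_width: 0.0535
```

```bash
python3 -c "
from h import *
go(.6493,.0847,.1,.2024);print(observe()['ee_rot'])"
```

```text
t 4.43 tcp [0.4504 0.0656 0.0228] yaw -0.3557 F [-0.7  0.4 -1. ] w 53.5
after turn tx 198.7 ty 21.2 tz -77.2 turn -0.5581
without turn tx 179.8 ty -87.2 tz -77.2 turn -0.5581
[ 0.00336468  0.98414129 -0.176905    0.01261859]
```

Emit:
servo_tool:
  moves:
    - [[45,0,0,-15,0],[45,0,0,-20,-0.11],[45,0,0,-20,-0.11],[45,0,0,-20,-0.11],[45,0,0,-2,-0.11]]

```text
time_s: 4.85
tool_pos: [0.4474, 0.0664, 0.1019]
ee_rot: [0.006, 0.999, 0.049, 0.01]
contact_force: [1.4, 0.4, 0.3]
gripper_width: 0.0534
```

Emit:
servo_tool:
  moves:
    - [[45,5,1,0,-0.11],[45,30,3,0,0],[45,35,3,0,0],[45,35,3,0,0],[45,35,3,0,0]]

```text
time_s: 5.27
tool_pos: [0.5836, 0.0839, 0.1069]
ee_rot: [0.006, 0.994, 0.111, 0.007]
contact_force: [0.2, -0.8, -0.4]
gripper_width: 0.0535
```

```bash
python3 -c "
from h import *
go(.6493,.0847,.1,.2024);print(observe()['ee_rot'])"
```

```text
t 5.27 tcp [0.5836 0.0839 0.1069] yaw 0.223 F [ 0.2 -0.8 -0.4] w 53.5
after turn tx 64.5 ty 12.5 tz 6.9 turn 0.0206
without turn tx 64.2 ty 13.8 tz 6.9 turn 0.0206
[0.00647481 0.99375011 0.11123748 0.00670902]
```

Emit:
servo_tool:
  moves:
    - [[45,25,5,5,0.02],[45,25,4,5,0],[45,10,2,3,0],[45,0,0,0,0],[45,0,0,0,0]]

```text
time_s: 5.68
tool_pos: [0.6542, 0.0868, 0.0944]
ee_rot: [0.006, 0.995, 0.101, 0.009]
contact_force: [-0.4, 0.1, 0.1]
gripper_width: 0.0536
```

```bash
cat >> h.py <<'E'
def held(name,p,z,fn):
    "overlay of a part at pose p, underside z, in both cameras"
    row=[]
    for n in("top","scene"):
        img,K,T=cam(n);o=np.round(proj(np.array([[p[0],p[1],z]]),K,T)[0]-35).astype(int)
        big=cv2.resize(img[o[1]:o[1]+70,o[0]:o[0]+70],(400,400),interpolation=cv2.INTER_CUBIC)
        for nm,q,zz in((name,p,z),):
            for b in M[nm]:cv2.polylines(big,[cv2.convexHull(((proj(pts(b,q,zz),K,T)-o+.5)*400/70).astype(np.int32))],True,(0,255,0),1)
        row.append(big)
    cv2.imwrite(fn,np.hstack(row))
E
python3 -c "
from h import *
go(.6493,.0847,.0368,.2024);print(observe()['ee_rot'])
p,a,s=tcp();held('legs',[p[0],p[1],a],p[2]-.0215,'pics/l1.png')"
```

```text
t 5.68 tcp [0.6542 0.0868 0.0944] yaw 0.2027 F [-0.4  0.1  0.1] w 53.6
after turn tx -5.2 ty 1.1 tz 57.6 turn 0.0003
without turn tx -5.2 ty 1.1 tz 57.6 turn 0.0003
[0.00645127 0.99481265 0.1010916  0.00930908]
```

View pics/l1.png

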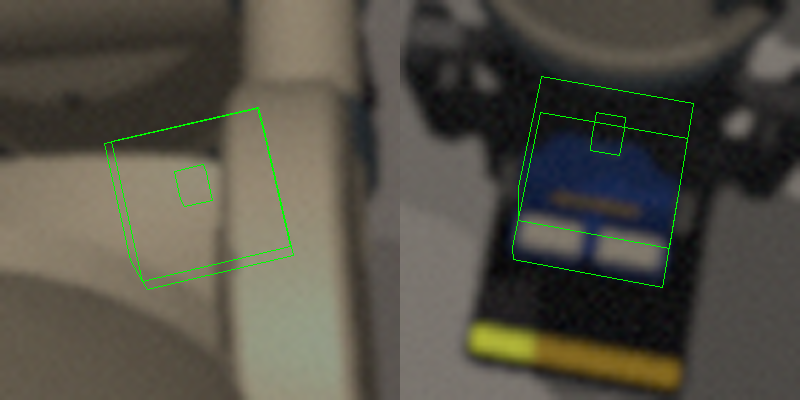

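Emit:
servo_tool:
  moves:
    - [[45,-2,1,12,0],[45,-1,0,12,0],[45,0,0,12,0],[45,0,0,6,0],[45,0,0,0,0]]

```text
time_s: 6.2
tool_pos: [0.6479, 0.0847, 0.0515]
ee_rot: [0.006, 0.995, 0.101, 0.009]
contact_force: [-0.3, 0.3, -0.9]
gripper_width: 0.0533
```

```bash
python3 -c "
from h import *
go(.6493+.002,.0847+.0004,.0368,.2024);print(observe()['ee_rot'])"
```

```text
t 6.2 tcp [0.6479 0.0847 0.0515] yaw 0.203 F [-0.3  0.3 -0.9] w 53.3
after turn tx 3.4 ty 0.3 tz 14.7 turn 0.0006
without turn tx 3.4 ty 0.3 tz 14.7 turn 0.0006
[0.00639252 0.99480332 0.10125131 0.00858288]
```

Emit:
servo_tool:
  moves:
    - [[45,3,0,2,0],[45,0,0,5,0],[45,0,0,4,0],[45,0,0,3,0],[45,0,0,2,0]]

```text
time_s: 6.62
tool_pos: [0.6518, 0.0854, 0.0348]
ee_rot: [0.006, 0.995, 0.101, 0.009]
contact_force: [-10.2, -3.5, 37.7]
gripper_width: 0.0536
```

Emit:
servo_tool:
  moves:
    - [[45,0,0,2,0],[45,0,0,2,0],[45,0,0,2,0]]

```text
time_s: 6.87
tool_pos: [0.6522, 0.0852, 0.0344]
ee_rot: [0.007, 0.995, 0.101, 0.01]
contact_force: [-13.0, -1.0, 34.7]
gripper_width: 0.0533
```

```bash
python3 -c "
from h import *
go(.6493+.002,.0847+.0004,.0368,.2024);print(observe()['ee_rot'])"
```

```text
t 6.87 tcp [0.6522 0.0852 0.0344] yaw 0.203 F [-13.   -1.   34.7] w 53.3
after turn tx -0.9 ty -0.1 tz -2.4 turn 0.0006
without turn tx -0.9 ty -0.1 tz -2.4 turn 0.0006
[0.00650585 0.99478731 0.10126446 0.01006953]
```

Emit:
servo_tool:
  moves:
    - [[45,0,0,-1,0],[75,0,0,0,0],[75,0,0,0,0],[75,0,0,0,0],[75,0,0,-5,0]]

```text
time_s: 7.28
tool_pos: [0.6522, 0.0852, 0.0411]
ee_rot: [0.007, 0.995, 0.101, 0.011]
contact_force: [0.4, -0.1, -1.1]
gripper_width: 0.0748
```

Emit:
servo_tool:
  moves:
    - [[75,0,0,-20,0],[75,0,0,-25,0],[75,0,0,-25,0],[75,0,0,-25,0],[75,-20,0,-20,0]]

```text
time_s: 7.7
tool_pos: [0.6298, 0.0826, 0.1562]
ee_rot: [0.006, 0.995, 0.101, 0.007]
contact_force: [0.0, 0.3, 0.6]
gripper_width: 0.0749
```

Emit:
servo_tool:
  moves:
    - [[80,-25,35,0,-0.1],[80,-25,35,0,-0.08],[80,-25,35,0,0],[80,-25,35,0,0],[80,-25,35,0,0]]

```text
time_s: 8.12
tool_pos: [0.57, -0.1165, 0.1641]
ee_rot: [0.008, 0.98, 0.199, 0.012]
contact_force: [0.9, -0.9, -0.0]
gripper_width: 0.0798
```

Run:
```python
from h import *
print(observe()['ee_rot'])
go(.462,-.196,.1,.385)
held('legs',[.6493,.0847,.2024],.014,'pics/l2.png')
```

```text
[0.00758032 0.97996868 0.19866642 0.01164412]
t 8.12 tcp [ 0.57   -0.1165  0.1641] yaw 0.4002 F [ 0.9 -0.9 -0. ] w 79.8
after turn tx -129.9 ty 33.1 tz 64.1 turn 0.0152
without turn tx -130.4 ty 31.1 tz 64.1 turn 0.0152
```

View pics/l2.png

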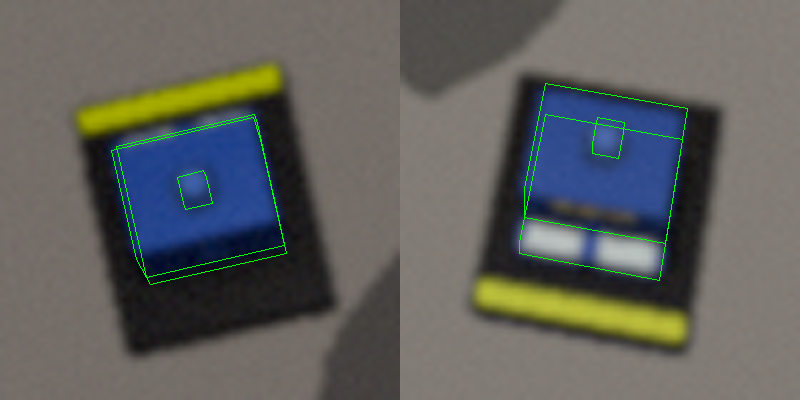

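The legs stand on the stud facing the strip, but the toe edge differs by 1–2 px in the top view. I check this numerically while moving on to the torso.

Emit:
servo_tool:
  moves:
    - [[80,-26,7,10,0.015],[80,-26,7,10,0],[80,-26,7,12,0],[80,-26,7,12,0],[80,-20,2,5,0]]

```text
time_s: 8.63
tool_pos: [0.4679, -0.1984, 0.1138]
ee_rot: [0.01, 0.982, 0.188, 0.015]
contact_force: [0.3, 0.4, -0.3]
gripper_width: 0.08
```

Run:
```python
import h; from h import *
go(.462,-.196,.02,.385);print(observe()['ee_rot'])
cs=[cam(n) for n in("top","scene")]
P0=[.6493,.0847,.2024]
M["lt"]=[[-26,16,-27,27,43.9,44]]
M["toe"]=[[16,26,-27,27,13,13.1],[26,26.1,-27,27,0,13]]
def fb(img,o,n):
    hsv=cv2.cvtColor(img[o[1]:o[1]+n,o[0]:o[0]+n],cv2.COLOR_BGR2HSV).astype(float);m=(abs(hsv[...,0]-112)<15)*np.clip((hsv[...,2]-80)/40,0,1);return cv2.morphologyEx(m,cv2.MORPH_CLOSE,np.ones((5,5)))
def fw(img,o,n):
    hsv=cv2.cvtColor(img[o[1]:o[1]+n,o[0]:o[0]+n],cv2.COLOR_BGR2HSV).astype(float);return (hsv[...,1]<70)*np.clip((hsv[...,2]-130)/40,0,1)
h.fg=fb
for z in(.010,.014,.018,.022):
  for lab,c in(("top",cs[:1]),("scene",cs[1:])):
    r,e=fit("lt",P0,z,c,50);print(z,"legs top",lab,np.round(r,4),round(e,1))
img,K,T=cs[1];o=np.round(proj(np.array([[.6493,.0847,.03]]),K,T)[0]-22).astype(int)
w=fw(img,o,44);n,l,st,ce=cv2.connectedComponentsWithStats((w>.5).astype(np.uint8));print("toes",[(st[i,4],ce[i]+o) for i in range(1,n)])
for y in(-14,14):print(proj(pts([26,26,y,y,6,6],P0,.014)[:1],K,T),proj(pts([21,21,y,y,13,13],P0,.014)[:1],K,T))
```

```text
t 8.63 tcp [ 0.4679 -0.1984  0.1138] yaw 0.3784 F [ 0.3  0.4 -0.3] w 80.0
after turn tx -4.6 ty -4.4 tz 93.8 turn -0.0066
without turn tx -4.6 ty -4.4 tz 93.8 turn -0.0066
[0.00992939 0.98202742 0.18786821 0.01513594]
0.01 legs top top [0.6528 0.0852 0.2105] 1.9
0.01 legs top scene [0.6511 0.0839 0.204 ] 64.9
0.014 legs top top [0.6518 0.0848 0.214 ] 2.4
0.014 legs top scene [0.6527 0.0845 0.2147] 65.2
0.018 legs top top [0.6507 0.0845 0.2145] 3.0
0.018 legs top scene [0.6544 0.0849 0.2001] 65.4
0.022 legs top top [0.6497 0.0841 0.2172] 3.7
0.022 legs top scene [0.6561 0.0853 0.1969] 65.9
toes [(np.int32(34), array([259.38235294, 276.58823529])), (np.int32(38), array([272.23684211, 278.81578947]))]
[[259.31332928 279.09089541]] [[259.77479188 275.80516921]]
[[272.08926678 281.49450657]] [[272.6052541  278.20833843]]
```

The legs are seated: both cameras agree at underside z = 14 mm, position (0.652, 0.0846), within the socket's play. Now the torso.

Emit:
servo_tool:
  moves:
    - [[80,-5,-4,15,-0.007],[80,0,0,20,0],[80,0,0,20,0],[80,0,0,8,0],[80,0,0,0,0]]

```text
time_s: 9.15
tool_pos: [0.4659, -0.1976, 0.0509]
ee_rot: [0.011, 0.982, 0.19, 0.017]
contact_force: [0.8, 0.3, -0.2]
gripper_width: 0.08
```

```bash
python3 -c "
from h import *
go(.464,-.195,.019,.385);print(observe()['ee_rot'])"
```

```text
t 9.15 tcp [ 0.4659 -0.1976  0.0509] yaw 0.3824 F [ 0.8  0.3 -0.2] w 80.0
after turn tx -0.8 ty -3.1 tz 31.9 turn -0.0026
without turn tx -0.8 ty -3.1 tz 31.9 turn -0.0026
[0.01101677 0.98161547 0.18982823 0.01658128]
```

Emit:
servo_tool:
  moves:
    - [[80,-2,-3,12,0],[80,0,0,12,0],[80,0,0,8,0],[50,0,0,0,0],[45,0,0,0,0]]

```text
time_s: 9.57
tool_pos: [0.4677, -0.1959, 0.0208]
ee_rot: [0.012, 0.981, 0.191, 0.018]
contact_force: [-0.6, -7.9, 41.8]
gripper_width: 0.0581
```

Emit:
servo_tool:
  moves:
    - [[45,0,0,0,0],[45,0,0,0,0],[45,0,0,0,0]]

```text
time_s: 9.82
tool_pos: [0.4688, -0.1962, 0.023]
ee_rot: [0.013, 0.981, 0.191, 0.019]
contact_force: [-0.9, -0.0, -0.2]
gripper_width: 0.0576
```

```bash
python3 -c "
from h import *
go(.6,.03,.15,.207);print(observe()['ee_rot'])"
```

```text
t 9.82 tcp [ 0.4688 -0.1962  0.023 ] yaw 0.3847 F [-0.9 -0.  -0.2] w 57.6
after turn tx 174.8 ty -194.4 tz -127.0 turn 0.1777
without turn tx 206.5 ty -160.4 tz -127.0 turn 0.1777
[0.01290723 0.98134614 0.19087125 0.0190084 ]
```

Emit:
servo_tool:
  moves:
    - [[45,0,0,-12,0],[45,0,0,-25,0],[45,0,0,-25,0.06],[45,0,0,-25,0.06],[45,0,0,-25,0.058]]

```text
time_s: 10.23
tool_pos: [0.4622, -0.193, 0.1366]
ee_rot: [0.009, 0.995, 0.101, 0.017]
contact_force: [0.1, -0.1, -0.4]
gripper_width: 0.0575
```

Emit:
servo_tool:
  moves:
    - [[45,25,-28,-7,0],[45,25,-28,0,0],[45,25,-28,0,0],[45,25,-28,0,0],[45,25,-28,0,0]]

```text
time_s: 10.65
tool_pos: [0.5607, -0.0325, 0.1547]
ee_rot: [0.012, 0.995, 0.093, 0.023]
contact_force: [1.2, -0.9, -0.3]
gripper_width: 0.058
```

```bash
python3 -c "
from h import *
go(.657,.086,.12,.207);print(observe()['ee_rot'])"
```

```text
t 10.65 tcp [ 0.5607 -0.0325  0.1547] yaw 0.1862 F [ 1.2 -0.9 -0.3] w 58.0
after turn tx 118.6 ty -96.2 tz 34.7 turn -0.0208
without turn tx 116.6 ty -98.6 tz 34.7 turn -0.0208
[0.01245874 0.99536503 0.09261413 0.02271277]
```

Emit:
servo_tool:
  moves:
    - [[45,20,-16,0,-0.02],[45,20,-16,0,0],[45,20,-16,0,0],[45,20,-16,0,0],[45,15,-12,0,0]]

```text
time_s: 11.07
tool_pos: [0.642, 0.0713, 0.1596]
ee_rot: [0.013, 0.994, 0.105, 0.024]
contact_force: [-0.2, -0.4, -0.8]
gripper_width: 0.0577
```

Emit:
servo_tool:
  moves:
    - [[45,8,-6,0,0],[45,4,-3,0,0],[45,0,0,0,0],[45,0,0,0,0],[45,0,0,0,0]]

```text
time_s: 11.48
tool_pos: [0.6527, 0.0848, 0.1605]
ee_rot: [0.013, 0.994, 0.106, 0.024]
contact_force: [0.1, 0.2, -0.8]
gripper_width: 0.0574
```

```bash
python3 -c "
from h import *
go(.657,.086,.12,.207);print(observe()['ee_rot'])
p,a,s=tcp();c=.005;held('torso',[p[0]-c,p[1]-c*.2,a],p[2]-.023,'pics/t1.png')"
```

```text
t 11.48 tcp [0.6527 0.0848 0.1605] yaw 0.2135 F [ 0.1  0.2 -0.8] w 57.4
after turn tx 4.4 ty -0.3 tz 40.5 turn 0.0065
without turn tx 4.4 ty -0.2 tz 40.5 turn 0.0065
[0.01251054 0.99397641 0.10615845 0.02418183]
```

View pics/t1.png

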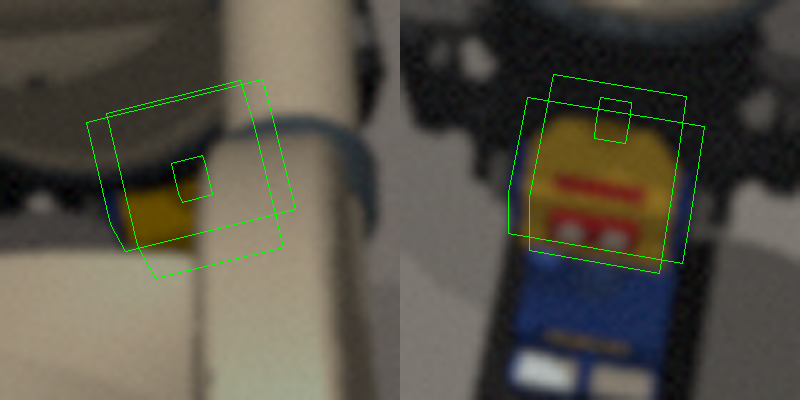

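Emit:
servo_tool:
  moves:
    - [[45,2,0,10,0.006],[45,0,0,12,0],[45,0,0,12,0],[45,0,0,8,0],[45,0,0,3,0]]

```text
time_s: 12.0
tool_pos: [0.6566, 0.0819, 0.1118]
ee_rot: [0.013, 0.994, 0.101, 0.024]
contact_force: [-0.5, 0.8, -1.0]
gripper_width: 0.0574
```

```bash
python3 -c "
from h import *
go(.6565,.0858,.101,.207);print(observe()['ee_rot'])"
```

```text
t 12.0 tcp [0.6566 0.0819 0.1118] yaw 0.2036 F [-0.5  0.8 -1. ] w 57.4
after turn tx 0.7 ty -3.8 tz 10.8 turn -0.0034
without turn tx 0.7 ty -3.8 tz 10.8 turn -0.0034
[0.0125427  0.99448247 0.10126802 0.02433275]
```

Emit:
servo_tool:
  moves:
    - [[45,0,-4,5,0],[45,-1,-1,5,0],[45,0,0,5,0],[45,0,0,4,0],[45,0,0,3,0]]

```text
time_s: 12.42
tool_pos: [0.6551, 0.0865, 0.0864]
ee_rot: [0.012, 0.995, 0.101, 0.024]
contact_force: [-0.5, -0.1, -0.1]
gripper_width: 0.0575
```

```bash
python3 -c "
from h import *
go(.6565,.0858,.081,.207);print(observe()['ee_rot'])"
```

```text
t 12.42 tcp [0.6551 0.0865 0.0864] yaw 0.2035 F [-0.5 -0.1 -0.1] w 57.5
after turn tx 1.2 ty 1.0 tz 5.4 turn -0.0035
without turn tx 1.2 ty 1.0 tz 5.4 turn -0.0035
[0.01248703 0.99450772 0.10119921 0.02360491]
```

Emit:
servo_tool:
  moves:
    - [[45,1,1,2,0],[45,0,0,3,0],[45,0,0,2,0],[45,0,0,2,0],[45,0,0,2,0]]

```text
time_s: 12.83
tool_pos: [0.6586, 0.0862, 0.0787]
ee_rot: [0.012, 0.994, 0.101, 0.026]
contact_force: [-12.1, 2.4, 31.1]
gripper_width: 0.0574
```

```bash
python3 -c "
from h import *
go(.6565,.0858,.081,.207);print(observe()['ee_rot'])"
```

```text
t 12.83 tcp [0.6586 0.0862 0.0787] yaw 0.2034 F [-12.1   2.4  31.1] w 57.4
after turn tx -2.2 ty -0.1 tz -2.3 turn -0.0036
without turn tx -2.2 ty -0.1 tz -2.3 turn -0.0036
[0.01210928 0.99445939 0.10112994 0.02601201]
```

Emit:
servo_tool:
  moves:
    - [[45,-1,0,-1,0],[75,0,0,0,0],[75,0,0,0,0],[75,0,0,0,0],[75,0,0,-5,0]]

```text
time_s: 13.25
tool_pos: [0.6579, 0.086, 0.0856]
ee_rot: [0.012, 0.994, 0.101, 0.027]
contact_force: [0.1, -0.2, -0.3]
gripper_width: 0.0747
```

Emit:
servo_tool:
  moves:
    - [[75,0,0,-20,0],[75,0,0,-40,0],[75,0,0,-40,0],[75,0,0,-10,0],[75,0,0,0,0]]

```text
time_s: 13.67
tool_pos: [0.6508, 0.088, 0.1993]
ee_rot: [0.012, 0.995, 0.101, 0.025]
contact_force: [0.7, 0.4, -0.9]
gripper_width: 0.0751
```

Emit:
servo_tool:
  moves:
    - [[80,-20,-15,0,-0.1],[80,-30,-25,0,-0.09],[80,-30,-25,0,0],[80,-15,-13,0,0],[80,-5,-5,0,0]]

```text
time_s: 14.08
tool_pos: [0.5267, 0.1338, 0.1891]
ee_rot: [0.015, 0.98, 0.198, 0.025]
contact_force: [-0.4, 0.1, 0.3]
gripper_width: 0.0803
```

Run:
```python
import h; from h import *
print(observe()['ee_rot'])
go(.469,.2084,.1,.398)
cs=[cam(n) for n in("top","scene")]
M["tt"]=[[-22,22,-22,22,43.9,44],[14,22,-14,14,44,48]]
h.fg=lambda img,o,n: cv2.morphologyEx(np.clip((cv2.cvtColor(img[o[1]:o[1]+n,o[0]:o[0]+n].astype(np.float32)/255,cv2.COLOR_BGR2LAB)[...,2]-20)/20,0,1),cv2.MORPH_CLOSE,np.ones((3,3)))
for z in(.054,.058,.062):
  for lab,c in(("top",cs[:1]),("scene",cs[1:])):
    r,e=fit("tt",[.6515,.0847,.207],z,c,36);print(z,lab,np.round(r,4),round(e,1))
held('torso',[.6515,.0847,.207],.058,'pics/t2.png')
```

```text
[0.01491554 0.97973318 0.19820111 0.02483439]
t 14.08 tcp [0.5267 0.1338 0.1891] yaw 0.4001 F [-0.4  0.1  0.3] w 80.3
after turn tx -24.3 ty -91.2 tz 89.1 turn 0.0021
without turn tx -24.1 ty -91.2 tz 89.1 turn 0.0021
0.054 top [0.6511 0.0847 0.1949] 70.3
0.054 scene [0.6527 0.0841 0.2019] 28.7
0.058 top [0.6498 0.0841 0.199 ] 67.3
0.058 scene [0.6543 0.0846 0.2059] 25.9
0.062 top [0.6489 0.0839 0.1991] 64.4
0.062 scene [0.6559 0.0852 0.1989] 23.3
```

View pics/t2.png

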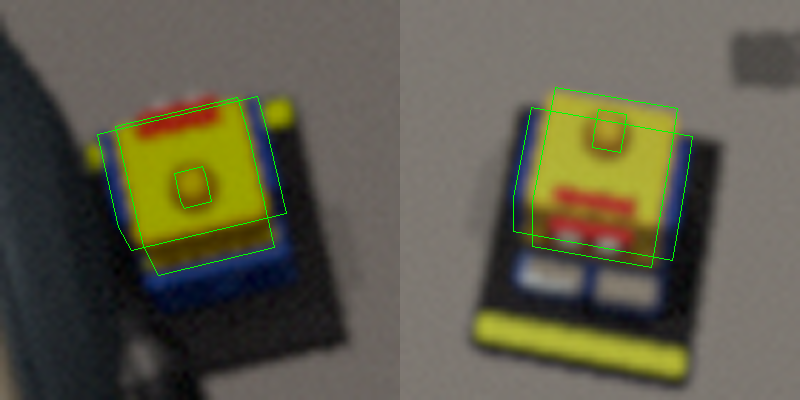

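Torso is seated (top face fits at underside z ≈ 58 mm, yaw ≈ 0.20) and faces the strip. On to the white head at (0.469, 0.208).

Emit:
servo_tool:
  moves:
    - [[80,-8,-25,12,0],[80,-8,-25,15,0],[80,-8,-25,15,0],[80,-4,-12,15,0],[80,0,-3,8,0]]

```text
time_s: 14.7
tool_pos: [0.4842, 0.2046, 0.119]
ee_rot: [0.015, 0.98, 0.194, 0.032]
contact_force: [0.6, -0.1, -1.0]
gripper_width: 0.0802
```

Emit:
servo_tool:
  moves:
    - [[80,0,0,5,0],[80,0,0,3,0],[80,0,0,0,0]]

```text
time_s: 14.95
tool_pos: [0.488, 0.2039, 0.1088]
ee_rot: [0.016, 0.98, 0.194, 0.032]
contact_force: [-0.4, -0.8, -0.3]
gripper_width: 0.0797
```

```bash
python3 -c "
from h import *
go(.469,.2084,.017,.398);print(observe()['ee_rot'])"
```

```text
t 14.95 tcp [0.488  0.2039 0.1088] yaw 0.3915 F [-0.4 -0.8 -0.3] w 79.7
after turn tx -15.7 ty -11.5 tz 91.8 turn -0.0065
without turn tx -15.8 ty -11.4 tz 91.8 turn -0.0065
[0.01567006 0.98039439 0.19379287 0.0320251 ]
```

Tool tilt is creeping up (about 4°), so I test whether fast lifts with slow descents undo it.

Emit:
servo_tool:
  moves:
    - [[80,0,0,-41,0],[80,0,0,-41,0],[80,0,0,-41,0],[80,0,0,0,0],[80,0,0,0,0]]

```text
time_s: 15.37
tool_pos: [0.484, 0.2027, 0.2384]
ee_rot: [0.016, 0.981, 0.191, 0.032]
contact_force: [-0.7, -0.1, -0.3]
gripper_width: 0.0799
```

```bash
python3 -c "
from h import *
print(observe()['ee_rot'],tcp()[0])"
```

```text
[0.01589881 0.98089076 0.19118505 0.03238566] [0.48402595 0.20267368 0.23838076]
```

Emit:
servo_tool:
  moves:
    - [[80,-5,0,8,0],[80,-5,0,8,0],[80,-5,0,8,0],[80,-5,0,8,0],[80,0,0,8,0]]

```text
time_s: 15.78
tool_pos: [0.47, 0.1917, 0.1959]
ee_rot: [0.016, 0.981, 0.189, 0.035]
contact_force: [0.2, 0.3, -0.1]
gripper_width: 0.08
```

Emit:
servo_tool:
  moves:
    - [[80,0,0,8,0],[80,0,0,8,0],[80,0,0,8,0],[80,0,0,8,0],[80,0,0,8,0]]

```text
time_s: 16.2
tool_pos: [0.4731, 0.1898, 0.1498]
ee_rot: [0.016, 0.981, 0.189, 0.033]
contact_force: [-0.1, -0.0, 1.0]
gripper_width: 0.0802
```

```bash
python3 -c "
from h import *
print(observe()['ee_rot'],tcp()[0])"
```

```text
[0.01601716 0.98129107 0.18894124 0.03335398] [0.47305946 0.18982559 0.1497988 ]
```

Emit:
servo_tool:
  moves:
    - [[80,0,0,0,0.12],[80,0,0,0,0.12],[80,0,0,0,0.12],[80,0,0,0,0],[80,0,0,0,0]]

```text
time_s: 16.62
tool_pos: [0.4729, 0.1897, 0.1449]
ee_rot: [0.01, 0.999, 0.005, 0.034]
contact_force: [-0.1, -0.6, 0.2]
gripper_width: 0.0798
```

```bash
python3 -c "
from h import *
from scipy.spatial.transform import Rotation as R
q=observe()['ee_rot'];print(q,R.from_quat(q[[1,2,3,0]]).as_matrix()[:,2],tcp()[0])"
```

```text
[0.01013365 0.99936518 0.0047547  0.03382225] [ 0.06769791 -0.0199328  -0.99750673] [0.47285945 0.18967125 0.14490644]
```

Emit:
servo_tool:
  moves:
    - [[80,40,0,0,0],[80,40,0,0,0],[80,40,0,0,0],[80,0,0,0,0],[80,0,0,0,0]]

```text
time_s: 17.03
tool_pos: [0.5945, 0.191, 0.1506]
ee_rot: [0.011, 0.999, 0.017, 0.032]
contact_force: [-0.5, 0.3, -0.5]
gripper_width: 0.0799
```

```bash
cat >> h.py <<'E'
def tilt():
    from scipy.spatial.transform import Rotation as R
    s=observe();q=s['ee_rot'];print(R.from_quat(q[[1,2,3,0]]).as_matrix()[:2,2].round(4),s['tool_pos'].round(4),s['joint_positions'].round(3))
E
python3 -c "
from h import *
tilt()"
```

```text
[ 0.0633 -0.0211] [0.5945 0.191  0.1506] [ 0.234  0.568  1.495 -0.041  1.022  1.791]
```

Emit:
servo_tool:
  moves:
    - [[80,0,40,0,0],[80,0,40,0,0],[80,0,40,0,0],[80,0,0,0,0],[80,0,0,0,0]]

```text
time_s: 17.45
tool_pos: [0.5984, 0.0683, 0.1521]
ee_rot: [0.011, 0.999, 0.027, 0.032]
contact_force: [1.0, 0.7, -0.7]
gripper_width: 0.08
```

```bash
python3 -c "
from h import *
tilt()"
```

```text
[ 0.0642 -0.0205] [0.5984 0.0683 0.1521] [ 0.026  0.536  1.557 -0.027  0.985  1.556]
```

Emit:
servo_tool:
  moves:
    - [[80,0,-40,0,0],[80,0,-40,0,0],[80,0,-40,0,0],[80,0,0,0,0],[80,0,0,0,0]]

```text
time_s: 17.87
tool_pos: [0.5897, 0.1927, 0.1487]
ee_rot: [0.011, 0.999, 0.031, 0.032]
contact_force: [0.2, -0.7, 0.2]
gripper_width: 0.0801
```

```bash
python3 -c "
from h import *
tilt()"
```

```text
[ 0.0646 -0.0208] [0.5897 0.1927 0.1487] [ 0.238  0.565  1.508 -0.042  1.011  1.768]
```

Emit:
servo_tool:
  moves:
    - [[80,-40,0,0,0],[80,-40,0,0,0],[80,-40,0,0,0],[80,0,0,0,0],[80,0,0,0,0]]

```text
time_s: 18.28
tool_pos: [0.4624, 0.1855, 0.1393]
ee_rot: [0.012, 0.999, 0.037, 0.031]
contact_force: [0.8, 0.7, -0.3]
gripper_width: 0.0798
```

```bash
python3 -c "
from h import *
tilt()"
```

```text
[ 0.0633 -0.021 ] [0.4624 0.1855 0.1393] [ 0.287  0.44   1.813 -0.051  0.835  1.817]
```

Emit:
servo_tool:
  moves:
    - [[80,40,0,0,0],[80,40,0,0,0],[80,40,0,0,0],[80,0,0,0,0],[80,-40,0,0,0]]

```text
time_s: 18.7
tool_pos: [0.5486, 0.1905, 0.1438]
ee_rot: [0.012, 0.999, 0.04, 0.031]
contact_force: [-2.5, -1.4, 0.4]
gripper_width: 0.0801
```

Emit:
servo_tool:
  moves:
    - [[80,-40,0,0,0],[80,-40,0,0,0],[80,0,0,0,0],[80,40,0,0,0],[80,40,0,0,0]]

```text
time_s: 19.12
tool_pos: [0.5358, 0.1877, 0.1409]
ee_rot: [0.013, 0.999, 0.042, 0.025]
contact_force: [1.2, 1.1, -0.2]
gripper_width: 0.08
```

Emit:
servo_tool:
  moves:
    - [[80,40,0,0,0],[80,0,0,0,0],[80,-40,0,0,0],[80,-40,0,0,0],[80,-40,0,0,0]]

```text
time_s: 19.53
tool_pos: [0.4755, 0.1813, 0.1374]
ee_rot: [0.012, 0.998, 0.042, 0.033]
contact_force: [0.2, 0.4, -0.6]
gripper_width: 0.0799
```

Emit:
servo_tool:
  moves:
    - [[80,0,0,0,0],[80,0,0,0,0],[80,0,0,0,0]]

```text
time_s: 19.78
tool_pos: [0.4674, 0.1796, 0.1363]
ee_rot: [0.013, 0.999, 0.044, 0.029]
contact_force: [-0.2, 0.0, 0.4]
gripper_width: 0.08
```

```bash
python3 -c "
from h import *
tilt()"
```

```text
[ 0.0593 -0.0231] [0.4674 0.1796 0.1363] [ 0.272  0.449  1.807 -0.052  0.836  1.789]
```

Emit:
servo_tool:
  moves:
    - [[80,0,0,-40,0],[80,0,0,-40,0],[80,0,0,0,0],[80,0,0,40,0],[80,0,0,40,0]]

```text
time_s: 20.2
tool_pos: [0.4802, 0.1821, 0.1462]
ee_rot: [0.011, 0.998, 0.044, 0.039]
contact_force: [0.8, -0.1, -1.1]
gripper_width: 0.0799
```

Emit:
servo_tool:
  moves:
    - [[80,0,0,0,0],[80,0,0,-40,0],[80,0,0,-40,0],[80,0,0,0,0],[80,0,0,40,0]]

```text
time_s: 20.62
tool_pos: [0.4833, 0.1835, 0.1924]
ee_rot: [0.011, 0.998, 0.044, 0.039]
contact_force: [1.5, 0.4, 0.9]
gripper_width: 0.0801
```

Emit:
servo_tool:
  moves:
    - [[80,0,0,40,0],[80,0,0,0,0],[80,0,0,0,0]]

```text
time_s: 20.87
tool_pos: [0.4895, 0.1831, 0.1537]
ee_rot: [0.01, 0.998, 0.044, 0.04]
contact_force: [0.2, 0.1, 0.4]
gripper_width: 0.0797
```

```bash
python3 -c "
from h import *
tilt()"
```

```text
[ 0.0813 -0.017 ] [0.4895 0.1831 0.1537] [ 0.267  0.438  1.756 -0.049  0.874  1.78 ]
```

Emit:
servo_tool:
  moves:
    - [[80,0,0,0,0],[80,0,0,0,0]]

```text
time_s: 21.03
tool_pos: [0.4908, 0.1834, 0.1571]
ee_rot: [0.01, 0.998, 0.044, 0.041]
contact_force: [0.0, -0.5, -0.3]
gripper_width: 0.0802
```

```bash
python3 -c "
from h import *
tilt()"
```

```text
[ 0.0828 -0.0167] [0.4908 0.1834 0.1571] [ 0.267  0.434  1.751 -0.049  0.882  1.779]
```

Emit:
servo_tool:
  moves:
    - [[80,0,0,-12,0],[80,0,0,-12,0],[80,0,0,-12,0],[80,0,0,-12,0],[80,0,0,0,0]]

```text
time_s: 21.45
tool_pos: [0.4885, 0.185, 0.2156]
ee_rot: [0.009, 0.998, 0.044, 0.045]
contact_force: [0.3, 0.3, -0.3]
gripper_width: 0.0799
```

```bash
python3 -c "
from h import *
tilt()"
```

```text
[ 0.0898 -0.0147] [0.4885 0.185  0.2156] [ 0.271  0.349  1.691 -0.045  1.019  1.775]
```

Emit:
servo_tool:
  moves:
    - [[80,0,0,12,0],[80,0,0,12,0],[80,0,0,12,0],[80,0,0,12,0],[80,0,0,0,0]]

```text
time_s: 21.87
tool_pos: [0.4958, 0.1853, 0.1734]
ee_rot: [0.008, 0.998, 0.045, 0.05]
contact_force: [-0.3, -0.7, -0.1]
gripper_width: 0.0801
```

```bash
python3 -c "
from h import *
tilt()"
```

```text
[ 0.1011 -0.0115] [0.4958 0.1853 0.1734] [ 0.268  0.41   1.735 -0.048  0.902  1.778]
```

Emit:
servo_tool:
  moves:
    - [[80,12,0,0,0],[80,12,0,0,0],[80,12,0,0,0],[80,12,0,0,0],[80,0,0,0,0]]

```text
time_s: 22.28
tool_pos: [0.5449, 0.1901, 0.1829]
ee_rot: [0.008, 0.998, 0.045, 0.051]
contact_force: [0.3, -0.7, 0.1]
gripper_width: 0.0797
```

```bash
python3 -c "
from h import *
tilt()"
```

```text
[ 0.1026 -0.0109] [0.5449 0.1901 0.1829] [ 0.253  0.455  1.614 -0.044  0.977  1.756]
```

Emit:
servo_tool:
  moves:
    - [[80,-12,0,0,0],[80,-12,0,0,0],[80,-12,0,0,0],[80,-12,0,0,0],[80,0,0,0,0]]

```text
time_s: 22.7
tool_pos: [0.4913, 0.1851, 0.1801]
ee_rot: [0.008, 0.998, 0.045, 0.051]
contact_force: [-0.0, 0.4, -0.3]
gripper_width: 0.0803
```

```bash
python3 -c "
from h import *
tilt()"
```

```text
[ 0.1029 -0.0108] [0.4913 0.1851 0.1801] [ 0.27   0.395  1.739 -0.048  0.912  1.779]
```

Emit:
servo_tool:
  moves:
    - [[80,40,0,0,0],[80,-40,0,0,0],[80,40,0,0,0],[80,-40,0,0,0],[80,0,0,0,0]]

```text
time_s: 23.12
tool_pos: [0.4871, 0.1828, 0.1771]
ee_rot: [0.011, 0.998, 0.046, 0.034]
contact_force: [-0.9, -0.3, -0.8]
gripper_width: 0.0798
```

```bash
python3 -c "
from h import *
tilt()"
```

```text
[ 0.0686 -0.0194] [0.4871 0.1828 0.1771] [ 0.267  0.406  1.726 -0.045  0.949  1.772]
```

Quick back-and-forth rows along tool x undo the pitch (0.103 → 0.069), so I repeat them.

Emit:
servo_tool:
  moves:
    - [[80,40,0,0,0],[80,-40,0,0,0],[80,40,0,0,0],[80,-40,0,0,0],[80,0,0,0,0]]

```text
time_s: 23.53
tool_pos: [0.4828, 0.1805, 0.1727]
ee_rot: [0.015, 0.999, 0.046, 0.015]
contact_force: [0.9, 0.0, 0.2]
gripper_width: 0.08
```

Emit:
servo_tool:
  moves:
    - [[80,0,0,0,0]]

```text
time_s: 23.62
tool_pos: [0.4823, 0.1805, 0.1729]
ee_rot: [0.015, 0.999, 0.046, 0.015]
contact_force: [0.4, -0.0, 0.6]
gripper_width: 0.0799
```

```bash
python3 -c "
from h import *
tilt()"
```

```text
[ 0.0309 -0.029 ] [0.4823 0.1805 0.1729] [ 0.265  0.42   1.713 -0.043  0.987  1.766]
```

Emit:
servo_tool:
  moves:
    - [[80,0,40,0,0],[80,0,-40,0,0],[80,0,40,0,0],[80,0,-40,0,0],[80,0,0,0,0]]

```text
time_s: 24.03
tool_pos: [0.4878, 0.1721, 0.1756]
ee_rot: [0.015, 0.999, 0.036, 0.018]
contact_force: [-0.9, 0.7, -0.4]
gripper_width: 0.0798
```

Emit:
servo_tool:
  moves:
    - [[80,0,0,0,0]]

```text
time_s: 24.12
tool_pos: [0.4885, 0.1717, 0.1762]
ee_rot: [0.015, 0.999, 0.036, 0.019]
contact_force: [1.1, 0.1, 0.4]
gripper_width: 0.0799
```

```bash
python3 -c "
from h import *
tilt()"
```

```text
[ 0.0382 -0.0285] [0.4885 0.1717 0.1762] [ 0.246  0.416  1.709 -0.044  0.987  1.768]
```

Emit:
servo_tool:
  moves:
    - [[80,0,0,0,0.12],[80,0,0,0,-0.12],[80,0,0,0,0.12],[80,0,0,0,-0.12],[80,0,0,0,0]]

```text
time_s: 24.53
tool_pos: [0.4888, 0.1739, 0.1784]
ee_rot: [0.014, 0.999, 0.026, 0.021]
contact_force: [-0.3, 0.4, 0.0]
gripper_width: 0.0798
```

```bash
python3 -c "
from h import *
tilt()"
```

```text
[ 0.0418 -0.0265] [0.4888 0.1739 0.1784] [ 0.249  0.412  1.707 -0.043  0.988  1.791]
```

Emit:
servo_tool:
  moves:
    - [[80,0,-40,0,0],[80,0,40,0,0],[80,0,-40,0,0],[80,0,40,0,0],[80,0,0,0,0]]

```text
time_s: 24.95
tool_pos: [0.4873, 0.1836, 0.1807]
ee_rot: [0.012, 0.999, 0.038, 0.024]
contact_force: [1.8, -0.9, 0.2]
gripper_width: 0.08
```

```bash
python3 -c "
from h import *
tilt()"
```

```text
[ 0.0484 -0.0228] [0.4873 0.1836 0.1807] [ 0.267  0.409  1.705 -0.042  0.987  1.785]
```

Emit:
servo_tool:
  moves:
    - [[80,40,0,0,0],[80,-40,0,0,0],[80,0,0,0,0],[80,0,0,0,0],[80,0,0,0,0]]

```text
time_s: 25.37
tool_pos: [0.4957, 0.1874, 0.1813]
ee_rot: [0.011, 0.999, 0.04, 0.025]
contact_force: [-1.0, -1.3, -0.4]
gripper_width: 0.0804
```

```bash
python3 -c "
from h import *
tilt();go(.469,.2084,.07,.398)"
```

```text
[ 0.0509 -0.0208] [0.4957 0.1874 0.1813] [ 0.269  0.418  1.686 -0.04   0.995  1.781]
t 25.37 tcp [0.4957 0.1874 0.1813] yaw 0.0805 F [-1.  -1.3 -0.4] w 80.4
after turn tx -16.4 ty -29.7 tz 111.3 turn -0.3175
without turn tx -24.9 ty -23.1 tz 111.3 turn -0.3175
```

Emit:
servo_tool:
  moves:
    - [[80,40,0,0,0],[80,-40,0,0,0],[80,40,0,0,0],[80,-40,0,0,0],[80,0,0,0,0]]

```text
time_s: 25.78
tool_pos: [0.4931, 0.1859, 0.1764]
ee_rot: [0.015, 0.999, 0.041, 0.009]
contact_force: [1.2, -0.2, 0.1]
gripper_width: 0.08
```

Emit:
servo_tool:
  moves:
    - [[80,0,0,0,-0.11],[80,0,0,0,-0.11],[80,0,0,0,-0.1],[80,-5,-10,10,0],[80,-5,-10,10,0]]

```text
time_s: 26.2
tool_pos: [0.4783, 0.2001, 0.1587]
ee_rot: [0.016, 0.978, 0.207, 0.01]
contact_force: [0.3, 0.9, -1.4]
gripper_width: 0.08
```

Emit:
servo_tool:
  moves:
    - [[80,0,-5,10,0],[80,0,0,10,0],[80,0,0,10,0],[80,0,0,10,0],[80,0,0,0,0]]

```text
time_s: 26.62
tool_pos: [0.4768, 0.2059, 0.1184]
ee_rot: [0.015, 0.978, 0.208, 0.011]
contact_force: [-1.1, -0.5, 0.2]
gripper_width: 0.0798
```

```bash
python3 -c "
from h import *
tilt();go(.469,.2084,.017,.398)"
```

```text
[ 0.0287 -0.025 ] [0.4768 0.2059 0.1184] [ 0.313  0.507  1.755 -0.043  0.86   1.492]
t 26.62 tcp [0.4768 0.2059 0.1184] yaw 0.4202 F [-1.1 -0.5  0.2] w 79.8
after turn tx -6.3 ty -5.3 tz 101.4 turn 0.0222
without turn tx -6.1 ty -5.4 tz 101.4 turn 0.0222
```

Emit:
servo_tool:
  moves:
    - [[80,-6,-5,10,0.022],[80,-2,-2,12,0],[80,0,0,12,0],[80,0,0,12,0],[80,0,0,12,0]]

```text
time_s: 27.03
tool_pos: [0.4719, 0.2095, 0.0636]
ee_rot: [0.014, 0.98, 0.197, 0.016]
contact_force: [0.8, 0.3, 0.1]
gripper_width: 0.08
```

Emit:
servo_tool:
  moves:
    - [[80,0,0,5,0],[80,0,0,0,0]]

```text
time_s: 27.2
tool_pos: [0.4722, 0.2095, 0.058]
ee_rot: [0.014, 0.98, 0.197, 0.016]
contact_force: [-0.6, 0.2, 0.4]
gripper_width: 0.0799
```

```bash
python3 -c "
from h import *
tilt();go(.469,.2084,.017,.398)"
```

```text
[ 0.037  -0.0221] [0.4722 0.2095 0.058 ] [ 0.323  0.604  1.814 -0.051  0.697  1.535]
t 27.2 tcp [0.4722 0.2095 0.058 ] yaw 0.3977 F [-0.6  0.2  0.4] w 79.9
after turn tx -3.4 ty -0.2 tz 41.0 turn -0.0003
without turn tx -3.4 ty -0.2 tz 41.0 turn -0.0003
```

Emit:
servo_tool:
  moves:
    - [[80,-4,-1,10,0],[80,0,-1,10,0],[80,0,0,10,0],[80,0,0,7,0],[80,0,0,2,0]]

```text
time_s: 27.62
tool_pos: [0.472, 0.21, 0.0199]
ee_rot: [0.014, 0.98, 0.197, 0.019]
contact_force: [0.6, 0.0, -0.8]
gripper_width: 0.08
```

```bash
python3 -c "
from h import *
tilt();go(.469,.2084,.017,.398)"
```

```text
[ 0.0423 -0.0203] [0.472  0.21   0.0199] [ 0.324  0.672  1.838 -0.058  0.599  1.545]
t 27.62 tcp [0.472  0.21   0.0199] yaw 0.3977 F [ 0.6  0.  -0.8] w 80.0
after turn tx -3.4 ty 0.3 tz 2.9 turn -0.0003
without turn tx -3.4 ty 0.3 tz 2.9 turn -0.0003
```

Emit:
servo_tool:
  moves:
    - [[80,-3,0,3,0],[45,0,0,1,0],[40,0,0,0,0],[40,0,0,0,0],[40,0,0,0,0]]

```text
time_s: 28.03
tool_pos: [0.4694, 0.2087, 0.0157]
ee_rot: [0.014, 0.98, 0.197, 0.019]
contact_force: [0.3, -0.3, -1.0]
gripper_width: 0.0476
```

Emit:
servo_tool:
  moves:
    - [[40,0,0,0,0],[40,0,0,0,0]]

```text
time_s: 28.2
tool_pos: [0.4696, 0.2088, 0.0162]
ee_rot: [0.014, 0.98, 0.197, 0.019]
contact_force: [-0.0, -0.3, -1.9]
gripper_width: 0.0478
```

```bash
python3 -c "
from h import *
tilt();go(.655,.086,.18,.203)"
```

```text
[ 0.0427 -0.0201] [0.4696 0.2088 0.0162] [ 0.323  0.677  1.847 -0.059  0.585  1.545]
t 28.2 tcp [0.4696 0.2088 0.0162] yaw 0.3975 F [-0.  -0.3 -1.9] w 47.8
after turn tx 156.8 ty 157.6 tz -163.8 turn 0.1945
without turn tx 123.4 ty 185.0 tz -163.8 turn 0.1945
```

Emit:
servo_tool:
  moves:
    - [[40,0,0,-10,0],[40,0,0,-20,0],[40,0,0,-20,0],[40,0,0,-20,0],[40,0,0,-20,0]]

```text
time_s: 28.62
tool_pos: [0.4635, 0.2099, 0.1086]
ee_rot: [0.014, 0.98, 0.197, 0.016]
contact_force: [-0.2, 0.3, -0.9]
gripper_width: 0.0479
```

Emit:
servo_tool:
  moves:
    - [[40,0,0,-20,0],[40,0,0,-20,0],[40,0,0,-20,0],[40,0,0,-10,0],[40,0,0,0,0]]

```text
time_s: 29.03
tool_pos: [0.4608, 0.2119, 0.1898]
ee_rot: [0.014, 0.98, 0.197, 0.019]
contact_force: [0.3, -0.6, -0.7]
gripper_width: 0.0475
```

Emit:
servo_tool:
  moves:
    - [[40,0,0,0,0.1],[40,0,0,0,0.095],[40,20,20,0,0],[40,20,20,0,0],[40,20,20,0,0]]

```text
time_s: 29.45
tool_pos: [0.5276, 0.1656, 0.1948]
ee_rot: [0.011, 0.995, 0.098, 0.019]
contact_force: [-0.1, 1.4, -1.3]
gripper_width: 0.0478
```

```bash
python3 -c "
from h import *
tilt();go(.653,.085,.18,.203)"
```

```text
[ 0.041  -0.0184] [0.5276 0.1656 0.1948] [ 0.212  0.432  1.61  -0.03   1.063  1.6  ]
t 29.45 tcp [0.5276 0.1656 0.1948] yaw 0.197 F [-0.1  1.4 -1.3] w 47.8
after turn tx 106.6 ty 104.2 tz 14.8 turn -0.0060
without turn tx 107.2 ty 103.6 tz 14.8 turn -0.0060
```

Emit:
servo_tool:
  moves:
    - [[40,20,20,0,-0.006],[40,20,20,0,0],[40,20,20,0,0],[40,20,20,0,0],[40,12,12,0,0]]

```text
time_s: 29.87
tool_pos: [0.64, 0.0884, 0.1986]
ee_rot: [0.011, 0.995, 0.101, 0.018]
contact_force: [-0.4, 0.4, -1.1]
gripper_width: 0.0478
```

Emit:
servo_tool:
  moves:
    - [[40,6,6,0,0],[40,2,2,0,0],[40,0,0,0,0]]

```text
time_s: 30.12
tool_pos: [0.6511, 0.0796, 0.1974]
ee_rot: [0.011, 0.995, 0.1, 0.017]
contact_force: [-1.3, 0.2, -0.7]
gripper_width: 0.048
```

```bash
python3 -c "
from h import *
tilt();go(.6525,.0848,.14,.203)"
```

```text
[ 0.0361 -0.0191] [0.6511 0.0796 0.1974] [ 0.041  0.565  1.346 -0.022  1.195  1.419]
t 30.12 tcp [0.6511 0.0796 0.1974] yaw 0.2003 F [-1.3  0.2 -0.7] w 48.0
after turn tx 2.4 ty -4.8 tz 57.4 turn -0.0027
without turn tx 2.4 ty -4.8 tz 57.4 turn -0.0027
```

Emit:
servo_tool:
  moves:
    - [[40,0,-5,10,-0.003],[40,0,-1,12,0],[40,0,0,12,0],[40,0,0,12,0],[40,0,0,8,0]]

```text
time_s: 30.53
tool_pos: [0.6471, 0.0899, 0.1404]
ee_rot: [0.011, 0.994, 0.103, 0.017]
contact_force: [-0.9, 0.0, -1.2]
gripper_width: 0.0476
```

Emit:
servo_tool:
  moves:
    - [[40,0,0,2,0],[40,0,0,0,0]]

```text
time_s: 30.7
tool_pos: [0.6444, 0.0915, 0.1357]
ee_rot: [0.011, 0.994, 0.104, 0.014]
contact_force: [-0.3, -0.2, -1.4]
gripper_width: 0.0481
```

```bash
python3 -c "
from h import *
tilt();go(.6525,.0848,.118,.203)
p,a,s=tcp();held('head',[p[0],p[1],a],p[2]-.0165,'pics/h1.png')"
```

```text
[ 0.031 -0.018] [0.6444 0.0915 0.1357] [ 0.059  0.627  1.416 -0.023  1.068  1.432]
t 30.7 tcp [0.6444 0.0915 0.1357] yaw 0.2094 F [-0.3 -0.2 -1.4] w 48.1
after turn tx 6.6 ty 8.2 tz 17.7 turn 0.0064
without turn tx 6.5 ty 8.3 tz 17.7 turn 0.0064
```

View pics/h1.png

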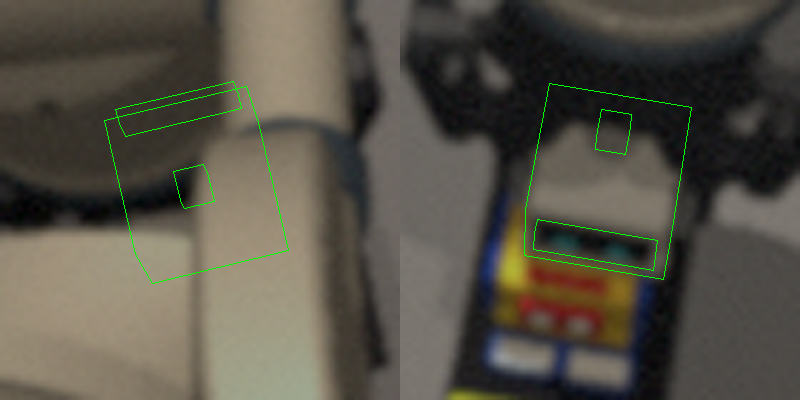

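Emit:
servo_tool:
  moves:
    - [[40,3,4,0,0.006],[40,2,3,0,0],[40,1,1,0,0],[40,0,0,0,0],[40,0,0,0,0]]

```text
time_s: 31.22
tool_pos: [0.6548, 0.0839, 0.1395]
ee_rot: [0.011, 0.995, 0.101, 0.017]
contact_force: [-0.8, 0.1, -0.5]
gripper_width: 0.0478
```

```bash
python3 -c "
from h import *
tilt();go(.6525,.0848,.118,.203)"
```

```text
[ 0.0365 -0.0178] [0.6548 0.0839 0.1395] [ 0.047  0.632  1.393 -0.022  1.081  1.426]
t 31.22 tcp [0.6548 0.0839 0.1395] yaw 0.2021 F [-0.8  0.1 -0.5] w 47.8
after turn tx -2.0 ty -1.4 tz 21.5 turn -0.0009
without turn tx -2.0 ty -1.4 tz 21.5 turn -0.0009
```

Emit:
servo_tool:
  moves:
    - [[40,-2,-1,3,0],[40,0,-1,4,0],[40,0,0,3,0],[40,0,0,0,0]]

```text
time_s: 31.55
tool_pos: [0.6526, 0.0852, 0.1287]
ee_rot: [0.011, 0.995, 0.1, 0.018]
contact_force: [0.0, 0.2, -0.6]
gripper_width: 0.0476
```

```bash
python3 -c "
from h import *
tilt();go(.6525,.0848,.118,.203)"
```

```text
[ 0.037  -0.0177] [0.6526 0.0852 0.1287] [ 0.049  0.642  1.408 -0.022  1.056  1.429]
t 31.55 tcp [0.6526 0.0852 0.1287] yaw 0.2017 F [ 0.   0.2 -0.6] w 47.6
after turn tx -0.2 ty 0.4 tz 10.7 turn -0.0013
without turn tx -0.2 ty 0.4 tz 10.7 turn -0.0013
```

Emit:
servo_tool:
  moves:
    - [[40,0,0,4,0],[40,0,0,3,0],[40,0,0,2,0],[40,0,0,2,0],[40,0,0,2,0]]

```text
time_s: 31.97
tool_pos: [0.6541, 0.0859, 0.1167]
ee_rot: [0.01, 0.995, 0.1, 0.019]
contact_force: [-7.0, 1.6, 38.3]
gripper_width: 0.0476
```

```bash
python3 -c "
from h import *
tilt();go(.6525,.0848,.118,.203)"
```

```text
[ 0.0399 -0.0164] [0.6541 0.0859 0.1167] [ 0.049  0.657  1.416 -0.021  1.03   1.429]
t 31.97 tcp [0.6541 0.0859 0.1167] yaw 0.2017 F [-7.   1.6 38.3] w 47.6
after turn tx -1.8 ty 0.8 tz -1.3 turn -0.0013
without turn tx -1.8 ty 0.8 tz -1.3 turn -0.0013
```

Emit:
servo_tool:
  moves:
    - [[40,-1,0,-1,0],[70,0,0,0,0],[70,0,0,0,0],[70,0,0,0,0],[70,0,0,-5,0]]

```text
time_s: 32.38
tool_pos: [0.6532, 0.086, 0.1229]
ee_rot: [0.01, 0.995, 0.1, 0.02]
contact_force: [-0.1, 0.7, -0.9]
gripper_width: 0.0699
```

Emit:
servo_tool:
  moves:
    - [[70,0,0,-15,0],[70,0,0,-20,0],[70,0,0,-20,0],[70,0,0,-20,0],[70,0,0,-5,0]]

```text
time_s: 32.8
tool_pos: [0.6487, 0.0871, 0.2047]
ee_rot: [0.01, 0.995, 0.1, 0.017]
contact_force: [-0.1, -0.0, 0.2]
gripper_width: 0.0701
```

Emit:
servo_tool:
  moves:
    - [[75,-5,-30,0,0],[75,-5,-35,0,0],[75,-5,-35,0,0.11],[75,-5,-35,0,0.11],[75,-5,-30,0,0.11]]

```text
time_s: 33.22
tool_pos: [0.6025, 0.2455, 0.2019]
ee_rot: [0.008, 0.997, -0.072, 0.021]
contact_force: [0.5, 1.0, 0.1]
gripper_width: 0.0749
```

Emit:
servo_tool:
  moves:
    - [[75,0,-10,0,0.11],[75,0,-5,0,0.1],[75,0,0,0,0]]

```text
time_s: 33.47
tool_pos: [0.6025, 0.2676, 0.2004]
ee_rot: [0.005, 0.983, -0.182, 0.02]
contact_force: [0.4, -0.6, -0.2]
gripper_width: 0.0748
```

Run:
```python
import h; from h import *
tilt();go(.5836,.2737,.1,-.336)
cs=[cam(n) for n in("top","scene")]
M["ht"]=[[-23,23,-24,24,39.9,40]]
def fh(img,o,n):
    c=cv2.cvtColor(img[o[1]:o[1]+n,o[0]:o[0]+n].astype(np.float32)/255,cv2.COLOR_BGR2LAB);m=np.clip((c[...,0]-60)/10,0,1)*(np.hypot(c[...,1],c[...,2])<14);return cv2.morphologyEx(m.astype(float),cv2.MORPH_CLOSE,np.ones((7,7)))
h.fg=fh
for z in(.098,.102,.106):
  for lab,c in(("top",cs[:1]),("scene",cs[1:])):
    r,e=fit("ht",[.652,.0847,.203],z,c,36);print(z,lab,np.round(r,4),round(e,1))
held('head',[.652,.0847,.203],.102,'pics/h2.png')
```

```text
[ 0.0381 -0.0173] [0.6025 0.2676 0.2004] [ 0.342  0.569  1.329 -0.031  1.214  2.289]
t 33.47 tcp [0.6025 0.2676 0.2004] yaw -0.3659 F [ 0.4 -0.6 -0.2] w 74.8
after turn tx -19.8 ty 0.5 tz 100.4 turn -0.0299
without turn tx -19.8 ty 1.1 tz 100.4 turn -0.0299
0.098 top [0.6554 0.0862 0.2755] 55.1
0.098 scene [0.6513 0.0839 0.1568] 40.5
0.102 top [0.6542 0.0858 0.2738] 58.5
0.102 scene [0.6535 0.0843 0.1761] 46.3
0.106 top [0.6526 0.0851 0.282 ] 71.0
0.106 scene [0.655  0.0854 0.2303] 51.5
```

View pics/h2.png

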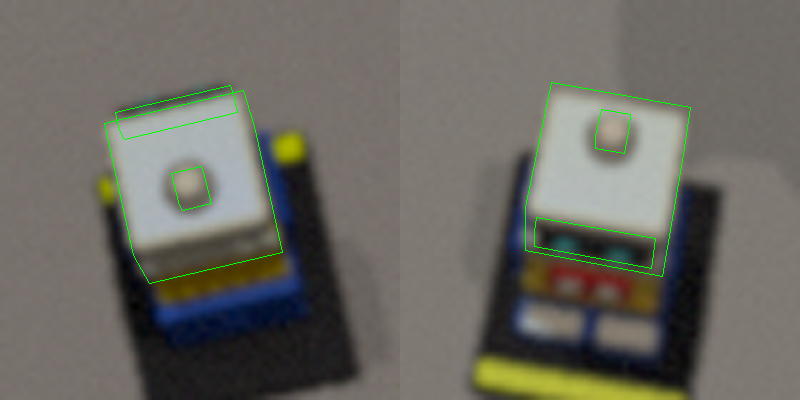

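The head is seated and matches the model in both views, visor to the front. Now the red helmet at (0.5836, 0.2737), with yellow fin and peak. In the top view it is at (223,232) and the all-purple look-alike is at (466,318).

Emit:
servo_tool:
  moves:
    - [[75,-8,0,10,-0.03],[75,-8,0,12,0],[75,-5,0,12,0],[75,-2,0,12,0],[75,0,0,12,0]]

```text
time_s: 34.08
tool_pos: [0.5855, 0.2678, 0.1429]
ee_rot: [0.005, 0.987, -0.159, 0.023]
contact_force: [-0.5, 0.2, -0.4]
gripper_width: 0.0748
```

Emit:
servo_tool:
  moves:
    - [[75,0,0,12,0],[75,0,0,12,0],[75,0,0,12,0],[75,0,0,10,0],[75,0,0,0,0]]

```text
time_s: 34.5
tool_pos: [0.5875, 0.2619, 0.093]
ee_rot: [0.006, 0.988, -0.155, 0.022]
contact_force: [0.1, -0.7, -0.2]
gripper_width: 0.0748
```

Run:
```python
from h import *
tilt();go(.5836,.2737,.015,-.336)
```

```text
[ 0.0411 -0.0182] [0.5875 0.2619 0.093 ] [ 0.342  0.671  1.471 -0.038  0.967  2.246]
t 34.5 tcp [0.5875 0.2619 0.093 ] yaw -0.3122 F [ 0.1 -0.7 -0.2] w 74.8
after turn tx -7.6 ty -9.8 tz 78.0 turn 0.0238
without turn tx -7.3 ty -10.0 tz 78.0 turn 0.0238
```

Emit:
servo_tool:
  moves:
    - [[75,-5,-5,5,0.024],[75,-5,-5,10,0],[75,0,0,12,0],[75,0,0,12,0],[75,0,0,8,0]]

```text
time_s: 34.92
tool_pos: [0.5851, 0.273, 0.0448]
ee_rot: [0.005, 0.986, -0.166, 0.024]
contact_force: [0.2, 0.1, -1.1]
gripper_width: 0.075
```

Emit:
servo_tool:
  moves:
    - [[75,0,0,0,0]]

```text
time_s: 35.0
tool_pos: [0.5844, 0.2725, 0.0427]
ee_rot: [0.005, 0.986, -0.166, 0.023]
contact_force: [-0.5, -0.3, 0.0]
gripper_width: 0.075
```

Run:
```python
from h import *
tilt();go(.5836,.2737,.015,-.336)
```

```text
[ 0.0427 -0.0181] [0.5844 0.2725 0.0427] [ 0.36   0.741  1.496 -0.042  0.871  2.29 ]
t 35.0 tcp [0.5844 0.2725 0.0427] yaw -0.3326 F [-0.5 -0.3  0. ] w 75.0
after turn tx -1.2 ty -0.8 tz 27.7 turn 0.0034
without turn tx -1.2 ty -0.8 tz 27.7 turn 0.0034
```

Emit:
servo_tool:
  moves:
    - [[75,-2,-1,8,0.003],[75,0,0,8,0],[75,0,0,7,0],[75,0,0,3,0],[75,0,0,1,0]]

```text
time_s: 35.42
tool_pos: [0.5843, 0.2734, 0.0127]
ee_rot: [0.005, 0.986, -0.167, 0.023]
contact_force: [0.1, 0.3, 0.5]
gripper_width: 0.0746
```

Emit:
servo_tool:
  moves:
    - [[50,0,0,0,0],[40,0,0,0,0],[40,0,0,0,0],[40,0,0,0,0],[40,0,0,0,0]]

```text
time_s: 35.83
tool_pos: [0.5848, 0.2735, 0.0134]
ee_rot: [0.005, 0.986, -0.167, 0.023]
contact_force: [0.2, 0.1, -0.2]
gripper_width: 0.0478
```

Run:
```python
from h import *
tilt();go(.653,.085,.22,.203)
```

```text
[ 0.0435 -0.0179] [0.5848 0.2735 0.0134] [ 0.361  0.784  1.507 -0.044  0.817  2.297]
t 35.83 tcp [0.5848 0.2735 0.0134] yaw -0.3353 F [ 0.2  0.1 -0.2] w 47.8
after turn tx 28.8 ty 198.3 tz -206.6 turn -0.5383
without turn tx 126.4 ty 155.5 tz -206.6 turn -0.5383
```

Emit:
servo_tool:
  moves:
    - [[40,0,0,-10,0],[40,0,0,-20,0],[40,0,0,-25,0],[40,0,0,-25,0],[40,0,0,-25,0]]

```text
time_s: 36.25
tool_pos: [0.5773, 0.2743, 0.1197]
ee_rot: [0.007, 0.986, -0.167, 0.019]
contact_force: [0.3, 0.7, -0.6]
gripper_width: 0.0474
```

Emit:
servo_tool:
  moves:
    - [[40,0,0,-25,-0.1],[40,0,0,-25,-0.11],[40,0,0,-25,-0.11],[40,0,0,-15,-0.11],[40,0,0,-5,-0.1]]

```text
time_s: 36.67
tool_pos: [0.5737, 0.2768, 0.2289]
ee_rot: [0.011, 0.994, 0.106, 0.021]
contact_force: [0.5, 0.3, -0.2]
gripper_width: 0.0475
```

Emit:
servo_tool:
  moves:
    - [[40,0,0,0,0],[40,3,20,0,0],[40,3,25,0,0],[40,3,25,0,0],[40,3,25,0,0]]

```text
time_s: 37.08
tool_pos: [0.6046, 0.1886, 0.2365]
ee_rot: [0.009, 0.994, 0.105, 0.023]
contact_force: [0.9, -0.7, -0.7]
gripper_width: 0.0472
```

Run:
```python
from h import *
tilt();go(.6535,.085,.20,.203)
```

```text
[ 0.0482 -0.0139] [0.6046 0.1886 0.2365] [ 0.221  0.492  1.367 -0.025  1.239  1.588]
t 37.08 tcp [0.6046 0.1886 0.2365] yaw 0.2116 F [ 0.9 -0.7 -0.7] w 47.2
after turn tx 27.0 ty 111.3 tz 36.5 turn 0.0086
without turn tx 26.0 ty 111.6 tz 36.5 turn 0.0086
```

Emit:
servo_tool:
  moves:
    - [[40,5,22,0,0.008],[40,5,22,0,0],[40,5,20,0,0],[40,4,15,0,0],[40,3,10,0,0]]

```text
time_s: 37.5
tool_pos: [0.6437, 0.0984, 0.2391]
ee_rot: [0.009, 0.996, 0.09, 0.022]
contact_force: [0.0, -0.6, -0.1]
gripper_width: 0.0477
```

Emit:
servo_tool:
  moves:
    - [[40,2,6,0,0],[40,1,3,0,0],[40,0,0,5,0],[40,0,0,5,0],[40,0,0,0,0]]

```text
time_s: 37.92
tool_pos: [0.6485, 0.0891, 0.2279]
ee_rot: [0.009, 0.996, 0.086, 0.021]
contact_force: [0.2, 1.4, -0.4]
gripper_width: 0.0474
```

Run:
```python
from h import *
tilt();go(.6535,.085,.178,.203)
```

```text
[ 0.0442 -0.0146] [0.6485 0.0891 0.2279] [ 0.054  0.53   1.322 -0.018  1.247  1.457]
t 37.92 tcp [0.6485 0.0891 0.2279] yaw 0.1732 F [ 0.2  1.4 -0.4] w 47.4
after turn tx 4.0 ty 5.0 tz 49.9 turn -0.0298
without turn tx 4.2 ty 4.9 tz 49.9 turn -0.0298
```

Emit:
servo_tool:
  moves:
    - [[40,1,2,8,-0.03],[40,1,2,9,0],[40,0,0,9,0],[40,0,0,9,0],[40,0,0,5,0]]

```text
time_s: 38.33
tool_pos: [0.6522, 0.0879, 0.1853]
ee_rot: [0.009, 0.995, 0.102, 0.021]
contact_force: [-0.8, 0.3, -0.5]
gripper_width: 0.0476
```

Emit:
servo_tool:
  moves:
    - [[40,0,0,2,0],[40,0,0,0,0]]

```text
time_s: 38.5
tool_pos: [0.6514, 0.0882, 0.1811]
ee_rot: [0.009, 0.995, 0.102, 0.02]
contact_force: [-0.6, 0.9, -0.6]
gripper_width: 0.0471
```

Run:
```python
from h import *
tilt();go(.6535,.085,.1555,.203)
p,a,s=tcp();held('helmet',[p[0]-.001,p[1],a],p[2]-.0135,'pics/m1.png')
```

```text
[ 0.0413 -0.014 ] [0.6514 0.0882 0.1811] [ 0.052  0.581  1.365 -0.018  1.155  1.426]
t 38.5 tcp [0.6514 0.0882 0.1811] yaw 0.204 F [-0.6  0.9 -0.6] w 47.1
after turn tx 1.4 ty 3.5 tz 25.6 turn 0.0010
without turn tx 1.4 ty 3.5 tz 25.6 turn 0.0010
```

View pics/m1.png

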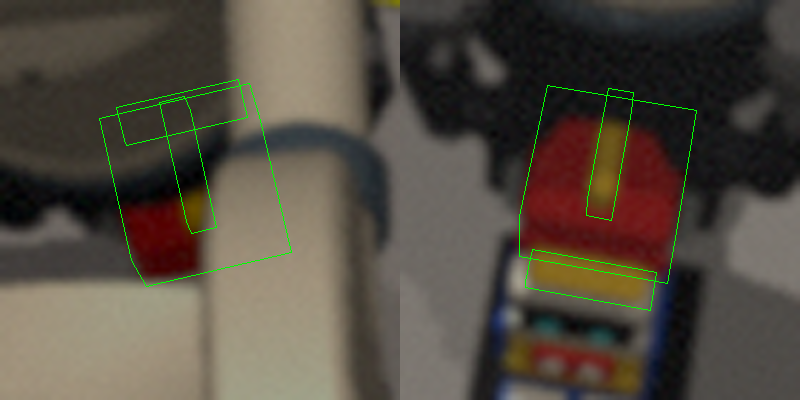

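Emit:
servo_tool:
  moves:
    - [[40,1,2,3,0],[40,0,1,4,0],[40,0,0,4,0],[40,0,0,3,0],[40,0,0,0,0]]

```text
time_s: 39.02
tool_pos: [0.655, 0.0848, 0.1682]
ee_rot: [0.009, 0.995, 0.101, 0.022]
contact_force: [-0.1, -0.4, -1.7]
gripper_width: 0.0476
```

Run:
```python
from h import *
tilt();go(.6535,.085,.1555,.203)
```

```text
[ 0.0451 -0.0139] [0.655  0.0848 0.1682] [ 0.046  0.597  1.373 -0.018  1.127  1.421]
t 39.02 tcp [0.655  0.0848 0.1682] yaw 0.2038 F [-0.1 -0.4 -1.7] w 47.6
after turn tx -1.5 ty -0.5 tz 12.7 turn 0.0008
without turn tx -1.5 ty -0.5 tz 12.7 turn 0.0008
```

Emit:
servo_tool:
  moves:
    - [[40,-1,0,3,0],[40,0,0,3,0],[40,0,0,3,0],[40,0,0,2,0]]

```text
time_s: 39.35
tool_pos: [0.6546, 0.0843, 0.1564]
ee_rot: [0.009, 0.995, 0.101, 0.022]
contact_force: [0.3, 0.2, -1.1]
gripper_width: 0.0474
```

Emit:
servo_tool:
  moves:
    - [[40,0,0,2,0],[40,0,0,2,0]]

```text
time_s: 39.52
tool_pos: [0.6563, 0.085, 0.1545]
ee_rot: [0.009, 0.995, 0.101, 0.024]
contact_force: [-8.9, 2.5, 41.4]
gripper_width: 0.0474
```

Run:
```python
from h import *
tilt();go(.6535,.085,.1555,.203)
```

```text
[ 0.0497 -0.0126] [0.6563 0.085  0.1545] [ 0.046  0.612  1.387 -0.017  1.094  1.421]
t 39.52 tcp [0.6563 0.085  0.1545] yaw 0.2035 F [-8.9  2.5 41.4] w 47.4
after turn tx -2.7 ty -0.6 tz -1.0 turn 0.0005
without turn tx -2.7 ty -0.6 tz -1.0 turn 0.0005
```

Seated at the expected height (TCP 0.1545, 41 N through the part). Release, lift and move clear.

Emit:
servo_tool:
  moves:
    - [[40,-1,0,-1,0],[70,0,0,0,0],[70,0,0,0,0],[70,0,0,0,0],[70,0,0,-5,0]]

```text
time_s: 39.93
tool_pos: [0.6554, 0.0851, 0.1607]
ee_rot: [0.009, 0.995, 0.101, 0.025]
contact_force: [-0.1, -0.5, -0.7]
gripper_width: 0.0699
```

Emit:
servo_tool:
  moves:
    - [[70,0,0,-15,0],[70,0,0,-20,0],[70,0,0,-20,0],[70,0,0,-20,0],[70,0,0,-5,0]]

```text
time_s: 40.35
tool_pos: [0.65, 0.0859, 0.2425]
ee_rot: [0.009, 0.995, 0.101, 0.022]
contact_force: [0.3, -0.1, -0.4]
gripper_width: 0.0697
```

Emit:
servo_tool:
  moves:
    - [[75,-10,-30,0,0],[75,-10,-35,0,0],[75,-10,-35,0,0],[75,-10,-35,0,0],[75,-10,-35,0,0]]

```text
time_s: 40.77
tool_pos: [0.5686, 0.241, 0.2374]
ee_rot: [0.01, 0.995, 0.097, 0.025]
contact_force: [0.5, 0.1, 0.2]
gripper_width: 0.0749
```

Emit:
servo_tool:
  moves:
    - [[75,-5,-20,0,0],[75,0,-8,0,0],[75,0,0,0,0]]

```text
time_s: 41.02
tool_pos: [0.5535, 0.2741, 0.2351]
ee_rot: [0.009, 0.995, 0.099, 0.023]
contact_force: [-0.3, -1.7, -0.2]
gripper_width: 0.0749
```

Run:
```python
from h import *
go(.6535,.085,.1555,.203)
held('helmet',[.6525,.085,.203],.142,'pics/m2.png')
img,K,T=cam('scene');cv2.imwrite('pics/end.png',cv2.resize(img,(800,600),interpolation=cv2.INTER_CUBIC))
```

```text
t 41.02 tcp [0.5535 0.2741 0.2351] yaw 0.1997 F [-0.3 -1.7 -0.2] w 74.9
after turn tx 59.8 ty 205.4 tz 79.6 turn -0.0033
without turn tx 60.5 ty 205.2 tz 79.6 turn -0.0033
```

View pics/m2.png

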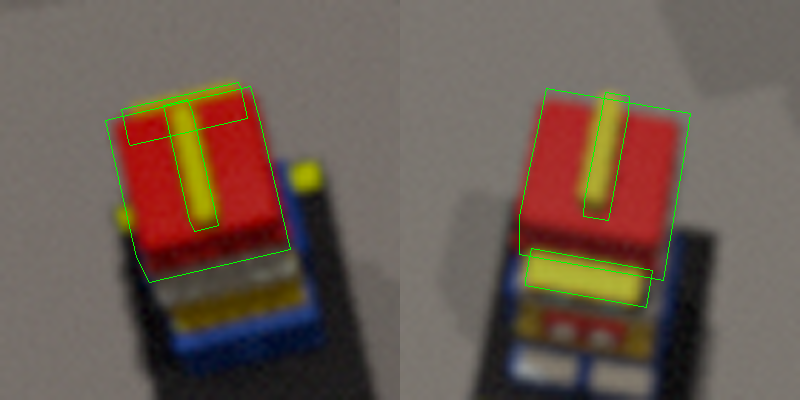

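View pics/end.png

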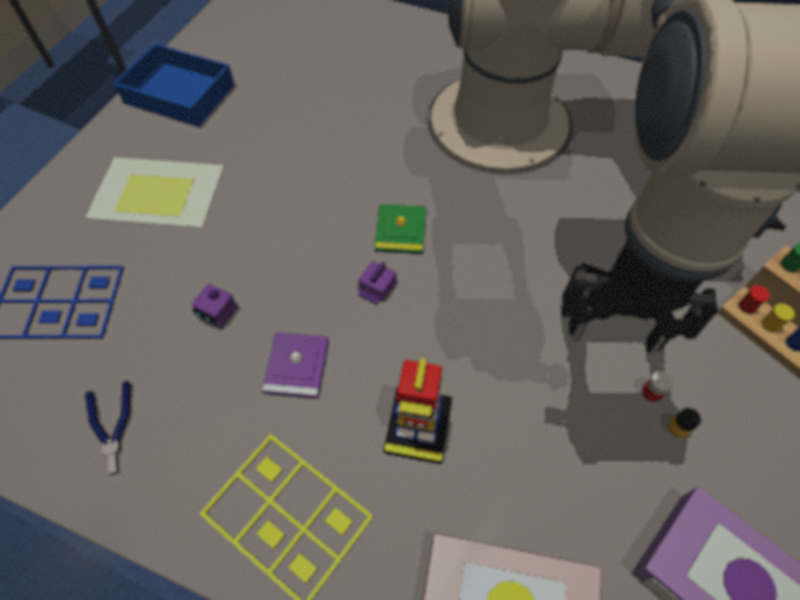

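The figure stands upright on the large black stand, centred near (420,410) in the last view. The helmet's peak points to the yellow strip, and the purple parts at (214,304) and (377,281) are where they were. The gripper is clear of everything, so I hand the job in.

```bash
python3 -c "
from workcell import sign_off
print(sign_off())"
```

```text
the job is handed in; nothing more can be done
None
```

The toy robot is built on the large black stand in the order asked: legs, torso, white head, red helmet. All four face the yellow strip. I let go and moved the arm clear, and handed the job in at about 41 s of the 112 s allowed.

- **Seating:** Each part was pressed down with about 31–41 N and stopped within about 2.5 mm of its expected seated height. In the last pictures the figure stands upright and matches the model to about 1–2 pixels. The purple head and helmet look unmoved.
- **Forces:** While I gripped the torso, the force reading reached 42 N for a moment. The final press on the helmet reached 41 N through the part itself, well below the 120 N wrist limit.
- **Sideways play:** The legs sit about 2.5 mm forward of my fitted stand centre, which is about the slack of the socket on the stud. The parts above line up with the legs.
- **Weaker checks:** For the head, the numerical fit disagreed between the two cameras on yaw by about 0.1 rad. The overlays and the gripper's own angle (0.20 rad) agreed with the stand, so I went by those. I checked the helmet by overlay only, with no numerical fit.
- **Tool tilt:** The tool axis drifted by up to about 6° during free moves. I worked it back to about 2–3° before gripping the head and helmet.

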